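# Scoop bearing balls from the tray into the assembly dish

### The job

Take the hand scoop by its slanted green handle, scoop up bearing balls from the blue tray and carry at least three of them together in the scoop to the brass dish and tip them in; any balls not in the dish must be in the tray at the end. Never touch the balls with the fingers, leave the dish standing where it is and the other parts and tools undisturbed. Finally stand the empty scoop back on its black rubber mat, its flat bottom wholly on the mat, and let go.

Things in the scene. Friction and masses are not known exactly. Their poses are not given: they have to be found in the camera images.
- scoop_grip (a point): Grasp point on the hand scoop's green handle, on its centre line. Handle: rounded bar 18 mm across (along y: pinch these faces), 24 mm deep, rising from the bowl's back wall, leaning back 25 degrees: it runs up along (-0.423, 0, 0.906) and ends 43 mm past this point. Axes of the scoop: x to the open nose, y across, z up from its floor. Scoop about 160 g.
- scoop_bowl (a point): Centre of the scoop's flat underside (aluminium bowl), same axes; the grip is at (-62, 0, 84) mm from here. Bowl: x -40 (back wall, 32 mm high) to +40 mm (lip), 70 mm wide outside, 64 inside; floor 2.5 mm thick, 1.5 at the lip; sides 32 mm high behind, sloping to nothing near the lip; nose and top open. Starts standing flat on the mat.
- tray: Fixed blue tray of balls. Origin: under its centre; x to its ramp end, away from the robot. Outside 240 x 96 mm, inside 86 wide. Floor 4 mm above origin, flat x -115 to +60 mm, then a 35 degree ramp up to 42 mm at x +115. Sides 45 mm high, sloping to 16 over the front 50 mm; front wall (x -118) 16 mm high: the handle can lean over it. Balls start at x 3 to 55 mm.
- mat: fixed black rubber mat, 180 mm (x) by 130 mm (y), 4 mm thick, the scoop's place. Origin: centre of its underside.
- dish: round brass-coloured open dish, loose, 0.5 kg: outside diameter 116 mm, 60 mm high, wall 3 mm, floor 4 mm. Origin: centre of its underside, z up.
- gear: bystander: steel gear lying flat, diameter 62 mm, 20 mm high. Origin: centre of its underside.
- race: bystander: dark steel bearing ring lying flat, diameter 48 mm, 16 mm high. Origin: centre of its underside.
- hammer: bystander: hammer, 260 mm long, lying on the right. Origin: middle of its length, at its underside.
- wrench: bystander: wrench, 180 mm long, lying at the far edge. Origin: middle of its length, at its underside.
- screwdriver: bystander: red screwdriver, 200 mm long, on the left. Origin: middle of its length, at its underside.
- ball1_center (a point): centre of one of the four steel bearing balls, diameter 20 mm, 33 g, free to roll in the tray.
- ball2_center (a point): centre of one of the four steel bearing balls, diameter 20 mm, 33 g, free to roll in the tray.
- ball3_center (a point): centre of one of the four steel bearing balls, diameter 20 mm, 33 g, free to roll in the tray.
- ball4_center (a point): centre of one of the four steel bearing balls, diameter 20 mm, 33 g, free to roll in the tray.
Things that resemble listed ones, but are neither listed nor needed, are in the scene too. Several things look just like the part that bears scoop_grip: the one meant starts farthest to the robot's right.

How it is judged:
By the outcome, as a careful person would: the job done as asked, in the order asked, and still so for the second after the job is handed in, with the robot touching nothing.
It also fails if it takes over 59 s, if anything falls off the work surface, if the arm or the gripper's body presses on something with over 40 N, if the wrist force passes 120 N, or if a joint passes its speed limit or range.

### The arm

A 6-joint arm with a two-finger parallel gripper is mounted at the origin on the work surface. World frame = base frame: x ahead of the robot, y to its left, z up, the work surface at z = 0. Lengths are in m, angles in rad, forces in N, time in s.
With the tool pointing down it reaches from about 0.425 to 0.95 m from the base axis. Payload 3.5 kg.
Tool frame: the origin (TCP) lies midway between the tips of the shut fingers; the grasp point (between the pads) lies 19 mm behind it; z points along the fingers, y is the line along which they close (so a half turn about z gives the same grasp; the last joint's range is limited). The gripper opens to 85 mm and grips with 20 to 120 N. Pads are 22 mm wide; open, the fingers measure 114 mm over their backs; the gripper's body (76 mm by 85 mm) begins 54 mm behind the grasp point. The pads swing forward as they close: fully open they stand 13 mm farther back than shut.
Start: joints at [1.098, 0.286, 1.577, -0, 1.279, -0.15], TCP at [0.214, 0.64, 0.231] pointing down, gripper open.
Joint ranges: [-2.77, 2.77], [-0.9, 2.22], [0.21, 2.48], [-1.53, 4.67], [0.24, 2.81], [-2.84, 2.84]. Speed limits (rad/s): [2.79, 2.79, 3.14, 3.14, 3.14, 3.14].

### API

Orientations are given as a unit quaternion [x, y, z, w].
In Python, from plant import get_state, read_camera, ctrl gives the robot as it stands.
- The arm moves only by the shell command python3 -m crank 'ROWS' [FORCE]. ROWS is JSON, a list of rows, each a list of 3 entries, a list of its own where there are three numbers: the shift along the tool's x, y, z in mm, then the turn about the tool's z in degrees, then the closure in counts, from 0 (fully open) to 255 (shut). In form: [[[tx, ty, tz], yaw, claw], ...]. A call has 1 to 10 rows; each row is the pose to reach, as a shift and turn from the pose commanded when the call began, along the tool's axes at that moment; what a row does not reach only later rows make up. A row lasts 1/10 s, in which the tool goes at most 50 mm and 8.59 degrees, less where a joint would pass 70% of its speed; a pose out of reach is approached as far as the arm can. A call with a gripper value outside its range is refused whole. The fingers move at their own pace and stop on an object; FORCE is the grip in N (left out, the last holds). Time passes only in rows, so rows that repeat a pose let the fingers close. It gives the time, the measured TCP pose, the force, the opening and the grip force at its end, in the units of the state.
- get_state(): the state, without advancing time (a new reading comes with each control period).
- read_camera(name): name is "scene" or "top" or "wrist"; returns a dict with "frame" (400x640x3 uint8, blue, green, red), "range_z" (400x640 float32, m along the optical axis (not along the pixel's ray), 0 where there is no reading), "vfov" (degrees; the focal length in pixels is half the picture's height over the tangent of half this angle, whatever the lens; pixels are square), "cx", "cy" (the principal point, pixels), "origin" and "orientation" of the camera in the world. Camera axes: x right, y down, z forward; pixel columns grow to the right and rows downward; lengths in m; the calibration is good to about 2 mm. A picture is of the moment at which its call begins.
- ctrl.sign_off(): hands the job in; it is judged then, once.
The state is a dict: "time": time; "qpos": joint angles; "dq": joint speeds; "joint_efforts": joint torques, N m; "eef_pos": TCP position; "tcp_rot": TCP orientation; "contact_force": force on the tool from outside, world axes, zero at the start; "wrist_torque": the same for the moment, N m; "opening": opening from 0.0 (shut) to 1.0 (fully open); "finger_force": force on a finger pad.
Only numpy, scipy, OpenCV 4.12 (cv2) and the standard library are available. Lean on these libraries where they do the work, as an engineer would, in place of code of your own. Each camera call takes 0.05 s, during which the arm holds its last target. There are 200 camera calls.

## Working session

There is one attempt and no reset: what is moved stays moved. The work goes in short steps, Python scripts to look and compute and a shell command to move; the robot and the scene stay as the last step left them, time stands still between calls to the robot, and variables do not carry over. Pictures are saved under pics/ and viewed, at most 10 in all, crops included, and the job is handed in when it is done.

```bash
mkdir -p pics; ls; cat > h.py <<'E'
import numpy as np, cv2, json
from plant import get_state, read_camera, ctrl
from scipy.spatial.transform import Rotation as R
def cam(n):
    c=read_camera(n); c['f']=200/np.tan(np.radians(c['vfov'])/2); c['R']=R.from_quat(c['orientation']).as_matrix() if len(np.shape(c['orientation']))==1 else np.array(c['orientation']); return c
def ray(c,u,v):
    return c['R']@np.array([(u-c['cx'])/c['f'],(v-c['cy'])/c['f'],1.])
def onz(c,u,v,z):
    d=ray(c,u,v); o=np.array(c['origin']); return o+d*(z-o[2])/d[2]
def cloud(c):
    v,u=np.mgrid[:400,:640]; z=c['range_z']
    p=np.stack([(u-c['cx'])/c['f']*z,(v-c['cy'])/c['f']*z,z],-1)
    return p@c['R'].T+np.array(c['origin'])
E
python3 - <<'E'
from h import *
for n in ['scene','top']:
    c=cam(n); cv2.imwrite(f'pics/{n}0.png',c['frame']); np.savez(f'{n}0.npz',**c)
    print(n,c['origin'],c['orientation'],c['vfov'],c['cx'],c['cy'],(c['range_z']>0).mean())
print(get_state())
E
```

```text
pics
scene [1.148894   1.01615378 0.95462315] [ 0.25574915  0.86440007 -0.41223342 -0.13216843] 46.57984489982558 312.9461791962283 190.90881742983242 0.9881796875
top [0.37854399 0.11071863 1.39530669] [ 0.70930627 -0.70188     0.05172527 -0.03966843] 49.384399866616086 326.119112702558 197.09134605642842 0.99619921875
{'time': 0.1, 'qpos': array([ 1.09799664e+00,  2.87104540e-01,  1.57802173e+00,  4.59909325e-05,
        1.27857591e+00, -1.50017552e-01]), 'dq': array([ 1.11023126e-03, -7.09346280e-04, -3.82034266e-03,  7.71020586e-05,
       -5.82739710e-04,  1.41550485e-03]), 'joint_efforts': array([ 1.29260529e-04, -4.07297194e+01, -2.93699294e+01, -1.60328332e-04,
        3.44754095e-03,  6.34180878e-06]), 'eef_pos': array([0.21381885, 0.63962588, 0.23007197]), 'tcp_rot': array([ 1.60697824e-01,  9.87003088e-01, -9.97288145e-04, -3.44134369e-04]), 'contact_force': array([-0.12962672,  0.3044475 , -0.24353612]), 'wrist_torque': array([ 0.02100088, -0.06870663, -0.02483398]), 'finger_force': 0.0, 'opening': 1.002931352928679}
```

View pics/scene0.png

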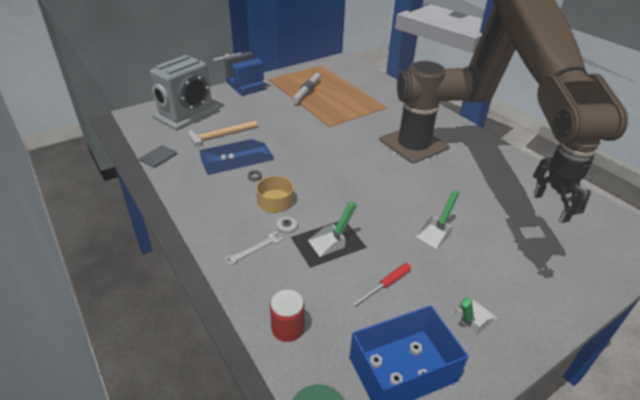

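View pics/top0.png

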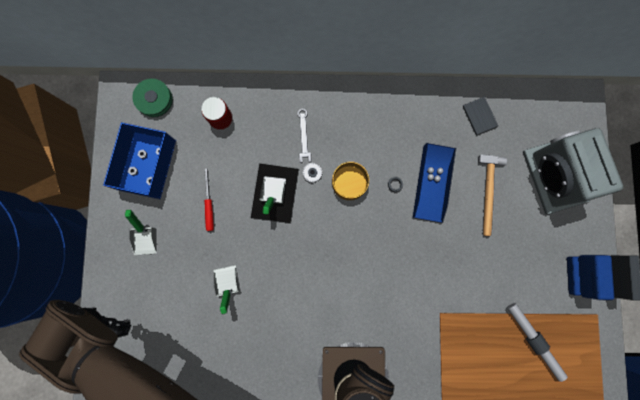

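The top view shows the target scoop on its black mat at about (273,193), handle (268,207). The blue tray is at (434,182) with the balls at (435,174), and the dish is at (350,181). The other two scoops at (143,235) and (226,285) are decoys.

```bash
python3 - <<'E'
from h import *
c=dict(np.load('top0.npz')); P=cloud(c); f=c['frame'].astype(int); hsv=cv2.cvtColor(c['frame'],cv2.COLOR_BGR2HSV)
H,S,V=hsv[...,0],hsv[...,1],hsv[...,2]; X,Y,Z=P[...,0],P[...,1],P[...,2]
vv,uu=np.mgrid[:400,:640]
def box(u0,u1,v0,v1): return (uu>=u0)&(uu<=u1)&(vv>=v0)&(vv<=v1)
def rep(n,m,pl=None):
    m=m&(c['range_z']>0); p=P[m]; q=p[:,:2]
    r=cv2.minAreaRect((q*1000).astype(np.float32))
    print(n,m.sum(),'mean',p.mean(0).round(4),'rect c',np.round(r[0],1),np.round(r[1],1),round(r[2],1),'z',np.percentile(p[:,2],[2,50,98]).round(4))
print('table z',np.median(Z[box(380,410,230,270)]))
rep('mat',box(245,305,155,230)&(V<60))
rep('handle',box(255,285,185,222)&(H>45)&(H<85)&(S>100))
rep('bowl',box(255,292,170,208)&(V>170)&(S<60))
rep('tray',box(405,465,135,230)&(H>100)&(H<130)&(S>110))
rep('dish',box(325,375,155,205)&(H>12)&(H<32)&(S>100))
rep('dishrim',box(325,375,155,205)&(H>12)&(H<32)&(S>80)&(Z>.05))
b=box(422,448,160,188)&(S<90)&(V>90)
n,l,st,ce=cv2.connectedComponentsWithStats(b.astype(np.uint8)); print(st[1:,4],ce[1:].round(1))
for x in ce[1:]: print(onz(c,*x,.014).round(4))
m=box(405,465,135,230)&(H>100)&(H<130)&(S>110)
# tray top-height profile of outline
r=cv2.minAreaRect((P[m][:,:2]*1000).astype(np.float32)); print(cv2.boxPoints(r).round(1))
g=box(255,285,185,222)&(H>45)&(H<85)&(S>100)
p=P[g]; print('handle pts by z'); 
for a in np.arange(.04,.15,.015):
    k=(p[:,2]>a)&(p[:,2]<a+.015)
    if k.sum(): print(a.round(3),k.sum(),p[k].mean(0).round(4))
crop=cv2.resize(c['frame'][130:240,240:480],None,fx=3.3,fy=3.3,interpolation=cv2.INTER_CUBIC); cv2.imwrite('pics/crop0.png',crop)
E
```

```text
table z 0.0007788856390644749
mat 1542 mean [0.568  0.2518 0.0068] rect c [570.7 255.1] [129.6 180.4] 82.6 z [-0.0016  0.0047  0.0485]
handle 132 mean [0.5192 0.2655 0.0903] rect c [523.3 273.4] [38.3 60.6] 83.3 z [0.003  0.1018 0.1331]
bowl 410 mean [0.5867 0.2585 0.0075] rect c [582.  256.5] [65.2 79.6] 85.9 z [0.0017 0.0071 0.0153]
tray 2232 mean [ 0.6082 -0.259   0.0159] rect c [ 607.2 -255.6] [ 94.7 240.4] 80.2 z [-0.0006  0.0089  0.0467]
dish 1117 mean [0.6131 0.0115 0.015 ] rect c [608.2  14.9] [118.6 115.7] 61.0 z [-0.0012  0.0057  0.0632]
dishrim 145 mean [0.6104 0.0127 0.0593] rect c [607.4  12.1] [111.9 115. ] 89.7 z [0.051  0.0594 0.0663]
[26 25 57] [[430.7 169.7]
 [439.9 170.3]
 [433.8 177. ]]
[ 0.652  -0.2503  0.014 ]
[ 0.6504 -0.2804  0.014 ]
[ 0.6279 -0.26    0.014 ]
[[ 234.1  -38.3]
 [ 623.5 -415.6]
 [ 767.9 -266.6]
 [ 378.5  110.7]]
handle pts by z
0.04 9 [0.5448 0.2587 0.0488]
0.055 9 [0.5396 0.2599 0.0654]
0.07 12 [0.5324 0.2593 0.0764]
0.085 13 [0.5269 0.2582 0.0915]
0.1 15 [0.5183 0.2604 0.106 ]
0.115 42 [0.505  0.2647 0.1244]
0.13 14 [0.5058 0.2651 0.1319]
```

View pics/crop0.png

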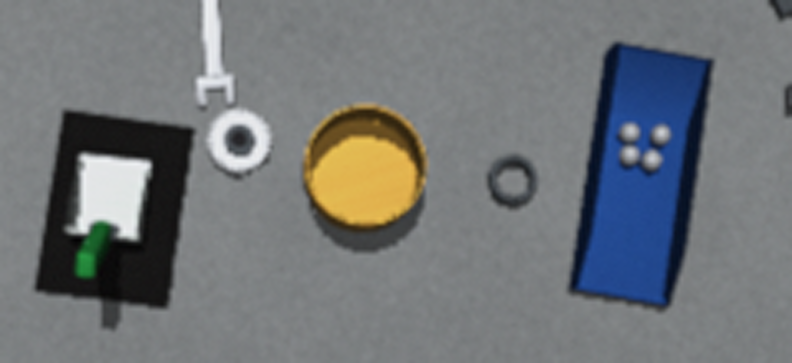

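```bash
cat >> h.py <<'E'
def to(p,yh):
    """tool-frame shift (mm) + yaw (deg) from the present pose to TCP p with tool y heading yh (deg)"""
    s=get_state(); M=R.from_quat(s['tcp_rot']).as_matrix()
    d=M.T@(np.array(p)-s['eef_pos'])*1000
    h=np.degrees(np.arctan2(M[1,1],M[0,1])); dy=(h-yh+90)%180-90
    print('shift',d.round(1),'yaw',round(dy,2),'| t',s['time'],'tcp',s['eef_pos'].round(4),'yh',h.round(2),'F',s['contact_force'].round(1),'op',s['opening'])
E
python3 -c "
from h import *
to([.52,.263,.25],83)"
```

```text
shift [-409.8 -260.1  -19.5] yaw -11.49 | t 0.1 tcp [0.2138 0.6396 0.2301] yh 71.51 F [-0.1  0.3 -0.2] op 1.002931352928679
```

```bash
python3 -m crank '[[[-40,-26,-10],-4,0],[[-80,-52,-20],-8,0],[[-120,-78,-20],-11.5,0],[[-160,-104,-20],-11.5,0],[[-205,-130,-20],-11.5,0],[[-250,-159,-20],-11.5,0],[[-290,-185,-20],-11.5,0],[[-335,-212,-20],-11.5,0],[[-380,-241,-20],-11.5,0],[[-410,-260,-20],-11.5,0]]'
python3 - <<'E'
from h import *
c=cam('wrist'); cv2.imwrite('pics/w1.png',c['frame']); np.savez('w1.npz',**c); print(c['origin'],c['R'].round(3))
to([.52,.263,.25],83)
E
```

```text
time: 1.1
eef_pos: [0.5213, 0.2613, 0.2508]
tcp_rot: [0.061, 0.998, -0.0, -0.0]
contact_force: [0.3, 0.5, 0.4]
opening: 0.998
finger_force: 0.0
[0.45097798 0.27059661 0.39228911] [[ 0.123  0.953  0.278]
 [ 0.992 -0.118 -0.034]
 [ 0.     0.28  -0.96 ]]
shift [6.  5.7 0.8] yaw -0.29 | t 1.15 tcp [0.5252 0.2565 0.2508] yh 82.71 F [ 2.3 -3.4 -0.5] op 1.0022444933625088
```

View pics/w1.png

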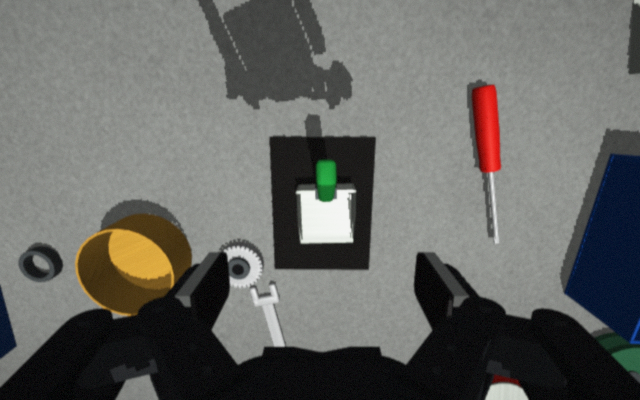

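The wrist view shows the scoop standing on the mat, bowl at (325,215) and handle at (326,180). Next I measure its position and yaw from this view.

```bash
python3 - <<'E'
from h import *
c=dict(np.load('w1.npz')); P=cloud(c); hsv=cv2.cvtColor(c['frame'],cv2.COLOR_BGR2HSV)
H,S,V=hsv[...,0],hsv[...,1],hsv[...,2]; vv,uu=np.mgrid[:400,:640]
def box(u0,u1,v0,v1): return (uu>=u0)&(uu<=u1)&(vv>=v0)&(vv<=v1)
def line(name,m):
    p=P[m]; r=cv2.minAreaRect((p[:,:2]*1000).astype(np.float32)); print(name,m.sum(),p.mean(0).round(4),np.round(r[0],1),np.round(r[1],1),round(r[2],1))
line('bowl',box(285,365,180,250)&(V>150)&(S<60))
line('mat',box(262,380,135,272)&(V<45))
g=box(305,345,150,205)&(H>45)&(H<85)&(S>100); p=P[g]; line('handle',g)
for a in np.arange(.03,.15,.012):
    k=(p[:,2]>a)&(p[:,2]<a+.012)
    if k.sum(): print(a.round(3),k.sum(),p[k].mean(0).round(4),np.ptp(p[k][:,1]).round(4))
# bowl front lip edge (z=.004+.0015): bottom white row per column; sides
b=box(285,365,180,250)&(V>150)&(S<60)
fl=[onz(c,u,np.where(b[:,u])[0].max()+.5,.006)[:2] for u in range(302,350) if b[:,u].any()]
fl=np.array(fl); a=np.polyfit(fl[:,1],fl[:,0],1); print('lip mid',fl.mean(0).round(4),'yaw of x axis',-np.degrees(np.arctan(a[0])))
E
```

```text
bowl 2443 [0.587  0.2591 0.0083] [537.8 264.7] [ 69.6 174. ] 83.9
mat 8899 [0.5628 0.2548 0.0037] [556.3 258. ] [128.1 212.1] 82.5
handle 814 [0.5131 0.2668 0.11  ] [503.5 259.6] [98.9 41.8] 11.1
0.042 15 [0.5502 0.2636 0.0502] 0.0149
0.054 28 [0.5456 0.2634 0.0597] 0.0162
0.066 33 [0.5397 0.264  0.0723] 0.0172
0.078 32 [0.5343 0.2649 0.084 ] 0.0167
0.09 43 [0.5288 0.2653 0.0958] 0.0175
0.102 46 [0.5234 0.2658 0.1077] 0.0167
0.114 336 [0.5028 0.268  0.1226] 0.019
0.126 235 [0.5088 0.2676 0.1277] 0.0163
lip mid [0.6222 0.2549] yaw of x axis -6.610794502119461
```

```bash
python3 -c "
from h import *
to([.521,.2665,.067],83.5)"
```

```text
shift [  6.   10.1 183.8] yaw -0.79 | t 1.15 tcp [0.5252 0.2565 0.2508] yh 82.71 F [ 2.3 -3.4 -0.5] op 1.0022444933625088
```

```bash
python3 -m crank '[[[0,0,0],0,0],[[0,0,0],0,0]]'; python3 -c "
from h import *
to([.521,.2665,.067],83.5)"
```

```text
time: 1.35
eef_pos: [0.52, 0.2635, 0.2507]
tcp_rot: [0.061, 0.998, 0.0, -0.001]
contact_force: [-0.1, 0.2, -0.1]
opening: 0.997
finger_force: 0.0
shift [ -0.9   3.1 183.7] yaw -0.53 | t 1.35 tcp [0.52   0.2635 0.2507] yh 82.97 F [-0.1  0.2 -0.1] op 0.9973387272724439
```

```bash
python3 -m crank '[[[-1,3,40],-0.5,0],[[-1,3,80],-0.5,0],[[-1,3,120],-0.5,0],[[-1,3,155],-0.5,0],[[-1,3,184],-0.5,0],[[-1,3,184],-0.5,0],[[-1,3,184],-0.5,100],[[-1,3,184],-0.5,200],[[-1,3,184],-0.5,255],[[-1,3,184],-0.5,255]]' 20
python3 -m crank '[[[0,0,0],0,255],[[0,0,0],0,255],[[0,0,0],0,255]]'; python3 -c "
from h import *
to([.521,.2665,.067],83.5)"
```

```text
time: 2.35
eef_pos: [0.5229, 0.2668, 0.0692]
tcp_rot: [0.057, 0.998, 0.001, 0.002]
contact_force: [0.3, -0.0, 0.3]
opening: 0.331
finger_force: 0.0
time: 2.65
eef_pos: [0.5225, 0.2665, 0.0688]
tcp_rot: [0.057, 0.998, 0.0, 0.001]
contact_force: [-1.6, -0.6, 7.1]
opening: 0.207
finger_force: 24.5
shift [ 1.5 -0.2  1.8] yaw -0.0 | t 2.65 tcp [0.5225 0.2665 0.0688] yh 83.5 F [-1.6 -0.6  7.1] op 0.20729072049650912
```

```bash
cat >> h.py <<'E'
def lean(save=None):
    """scoop pitch (deg, nose-up +) and bowl-underside centre from wrist/held handle edges by depth"""
    c=cam('wrist'); P=cloud(c); hsv=cv2.cvtColor(c['frame'],cv2.COLOR_BGR2HSV)
    if save: cv2.imwrite(save,c['frame'])
    s=get_state(); M=R.from_quat(s['tcp_rot']).as_matrix()
    Q=(P-s['eef_pos'])@M*1000   # tool frame
    H,S,V=hsv[...,0],hsv[...,1],hsv[...,2]
    x,y,z=-Q[...,0],Q[...,1],-Q[...,2]   # x to nose, z up
    near=(abs(y)<45)&(x>-60)&(x<150)&(z>-130)&(z<80)
    w=near&(V>130)&(S<70)&(z<-20)&(abs(y)<25)
    g=near&(H>45)&(H<85)&(S>100)
    print('floor pts',w.sum(),'handle',g.sum(),'t',s['time'],'tcp',s['eef_pos'].round(4),'F',s['contact_force'].round(1),'tau',s['wrist_torque'].round(2),'op',round(s['opening'],3),'ff',round(s['finger_force'],1))
    if w.sum()>30:
        px,pz=x[w],z[w]
        for _ in range(3):
            a=np.polyfit(px,pz,1); r=abs(np.polyval(a,px)-pz); k=r<max(2,2*np.median(r)); px,pz=px[k],pz[k]
        print('floor pitch',np.degrees(np.arctan(a[0])).round(2),'x',px.min().round(1),px.max().round(1),'z at x=62:',np.polyval(a,62).round(1))
    return c,Q
E
python3 -c "
from h import *
lean()"
python3 -m crank '[[[0,0,-5],0,255],[[0,0,-15],0,255],[[0,0,-25],0,255],[[0,0,-35],0,255],[[0,0,-40],0,255],[[0,0,-40],0,255],[[0,0,-40],0,255]]'; python3 -c "
from h import *
lean('pics/w2.png')"
```

```text
floor pts 922 handle 4057 t 2.7 tcp [0.5225 0.2665 0.0687] F [-1.6 -0.7  6.7] tau [-0.03  0.22 -0.04] op 0.206 ff 24.6
floor pitch 1.97 x -59.7 102.0 z at x=62: -65.1
time: 3.4
eef_pos: [0.5217, 0.2663, 0.1073]
tcp_rot: [0.057, 0.998, -0.0, -0.0]
contact_force: [0.9, -0.6, -1.5]
opening: 0.21
finger_force: 23.5
floor pts 983 handle 4084 t 3.45 tcp [0.5215 0.2662 0.107 ] F [-1.2  0.1 -1.7] tau [0.05 0.02 0.01] op 0.209 ff 23.5
floor pitch -38.35 x 87.5 150.0 z at x=62: -39.5
```

View pics/w2.png

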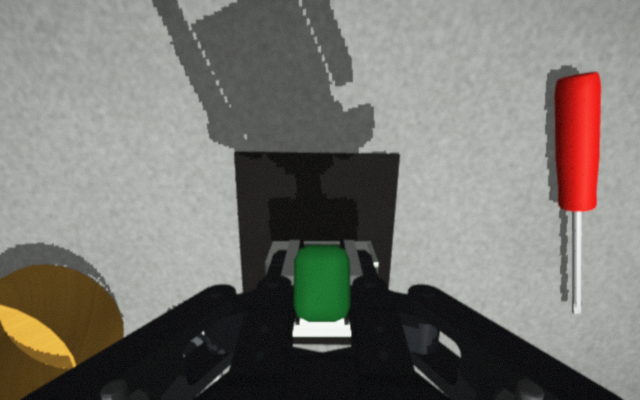

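At 20 N the scoop swung nose-down in the grip: the handle is upright at (322,285) and the back of the bowl has come into view. That is a way to tip it. I'll lay it flat again by setting the lip down and drawing back, then hold it hard.

```bash
python3 -m crank '[[[-25,0,-12],0,255],[[-60,0,-12],0,255],[[-75,0,-10],0,255],[[-75,0,-8],0,255],[[-70,0,-4],0,255],[[-52,0,2],0,255],[[-30,0,12],0,255],[[-11,0,26],0,255],[[4,0,40],0,255],[[4,0,41],0,255]]'
python3 -m crank '[[[0,0,0],0,255],[[0,0,0],0,255],[[0,0,0],0,255],[[0,0,0],0,255]]'
python3 -c "
from h import *
c,Q=lean('pics/w3.png')"
```

```text
time: 4.45
eef_pos: [0.5139, 0.2674, 0.0654]
tcp_rot: [0.056, 0.998, -0.0, -0.002]
contact_force: [0.3, 0.6, -1.6]
opening: 0.207
finger_force: 23.3
time: 4.85
eef_pos: [0.5178, 0.2667, 0.0662]
tcp_rot: [0.057, 0.998, -0.0, -0.0]
contact_force: [-0.8, 0.4, -1.2]
opening: 0.209
finger_force: 23.3
floor pts 1827 handle 4182 t 4.9 tcp [0.5179 0.2667 0.0662] F [ 0.5 -0.1 -1.2] tau [0.03 0.08 0.03] op 0.209 ff 23.3
floor pitch 4.18 x -60.0 105.1 z at x=62: -57.9
```

View pics/w3.png

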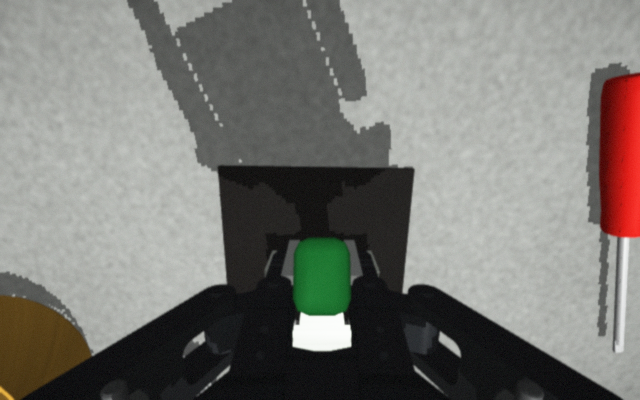

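```bash
cat >> h.py <<'E'
def pitch(save=None):
    """pitch of held scoop (nose-up +) from the end face of the handle, wrist depth, + wrist white region"""
    c=cam('wrist'); P=cloud(c); hsv=cv2.cvtColor(c['frame'],cv2.COLOR_BGR2HSV)
    if save: cv2.imwrite(save,c['frame'])
    s=get_state(); M=R.from_quat(s['tcp_rot']).as_matrix(); Q=(P-s['eef_pos'])@M*1000
    x,y,z=-Q[...,0],Q[...,1],-Q[...,2]
    g=(hsv[...,0]>45)&(hsv[...,0]<85)&(hsv[...,1]>100)&(abs(y)<6)&(abs(x)<70)&(z>30)&(z<80)
    px,pz=x[g],z[g]; cols=np.arange(np.floor(px.min()),px.max(),3)
    print('t',s['time'],'tcp',s['eef_pos'].round(4),'F',s['contact_force'].round(1),'op',round(s['opening'],3),'ff',round(s['finger_force'],1))
    print('end-face profile x:z',[(int(a),round(float(np.median(pz[(px>=a)&(px<a+3)])),1)) for a in cols if ((px>=a)&(px<a+3)).sum()>3])
E
python3 - <<'E'
from h import *
pitch()
c=cam('scene'); P=cloud(c); hsv=cv2.cvtColor(c['frame'],cv2.COLOR_BGR2HSV)
cv2.imwrite('pics/s3.png',cv2.resize(c['frame'][150:300,270:470],None,fx=4,fy=4,interpolation=cv2.INTER_CUBIC))
E
```

```text
t 4.95 tcp [0.5179 0.2667 0.0662] F [-0.3 -0.2 -0.8] op 0.214 ff 23.3
end-face profile x:z [(-33, 51.5), (-30, 54.3), (-27, 56.1), (-24, 57.7), (-21, 59.3), (-18, 60.8), (-15, 61.1), (-12, 59.7)]
```

View pics/s3.png

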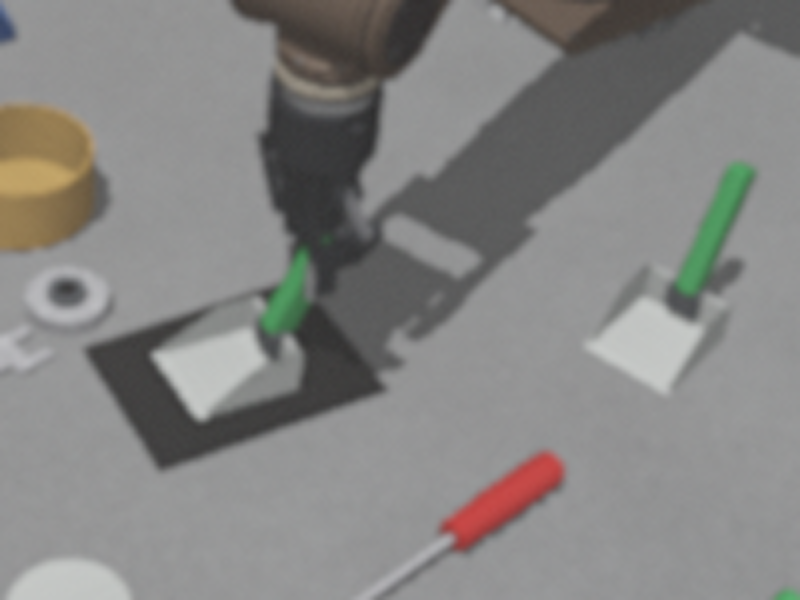

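End-face slope is about 28°, and in the scene crop the bowl lies flat on the mat, so the scoop is level. I'll grip hard, lift and check the pitch.

```bash
python3 -m crank '[[[0,0,0],0,255],[[0,0,0],0,255],[[0,0,-10],0,255],[[0,0,-30],0,255],[[0,0,-55],0,255],[[0,0,-80],0,255],[[0,0,-100],0,255],[[0,0,-105],0,255],[[0,0,-105],0,255]]' 120
python3 -c "
from h import *
pitch()
to([.477,-.233,.170],80.2)"
```

```text
time: 5.9
eef_pos: [0.5184, 0.267, 0.1728]
tcp_rot: [0.057, 0.998, 0.0, 0.001]
contact_force: [-0.3, 0.2, -1.8]
opening: 0.193
finger_force: 115.8
t 5.95 tcp [0.5176 0.2667 0.1712] F [-0.2  0.3 -2.1] op 0.197 ff 115.8
end-face profile x:z [(-32, 53.2), (-29, 55.9), (-26, 57.5), (-23, 59.1), (-20, 60.8), (-17, 62.1), (-14, 62.2), (-11, 61.4)]
shift [ -16.2 -501.1    1.2] yaw 3.3 | t 5.95 tcp [0.5176 0.2667 0.1712] yh 83.5 F [-0.2  0.3 -2.1] op 0.1971769352823067
```

```bash
python3 -m crank '[[[0,-20,0],0,255],[[-2,-55,0],1,255],[[-3,-95,0],2,255],[[-5,-135,0],3.3,255],[[-6,-175,0],3.3,255],[[-7,-215,0],3.3,255],[[-9,-255,0],3.3,255],[[-10,-295,0],3.3,255],[[-11,-335,0],3.3,255],[[-12,-375,0],3.3,255]]'
python3 -m crank '[[[-1,-40,0],0,255],[[-2,-75,0],0,255],[[-3,-105,0],0,255],[[-4,-125,0],0,255],[[-4,-126,0],0,255],[[-4,-126,0],0,255]]'
python3 - <<'E'
from h import *
pitch('pics/w4.png')
to([.477,-.233,.170],80.2)
c=cam('wrist'); np.savez('w4.npz',**c)
c=cam('top'); np.savez('top4.npz',**c)
E
```

```text
time: 6.95
eef_pos: [0.4859, -0.1083, 0.1695]
tcp_rot: [0.085, 0.996, 0.0, -0.002]
contact_force: [0.2, -0.3, -1.5]
opening: 0.193
finger_force: 115.8
time: 7.55
eef_pos: [0.469, -0.2315, 0.1698]
tcp_rot: [0.086, 0.996, 0.001, -0.001]
contact_force: [-0.4, -0.7, -1.7]
opening: 0.193
finger_force: 115.9
t 7.6 tcp [ 0.4692 -0.231   0.17  ] F [-0.2  0.5 -1.2] op 0.193 ff 115.9
end-face profile x:z [(-33, 51.5), (-30, 54.0), (-27, 55.7), (-24, 57.3), (-21, 59.0), (-18, 60.3), (-15, 60.6), (-12, 59.6)]
shift [-8.  -0.6  0. ] yaw 0.0 | t 7.6 tcp [ 0.4692 -0.231   0.17  ] yh 80.2 F [-0.2  0.5 -1.2] op 0.19264626518514438
```

View pics/w4.png

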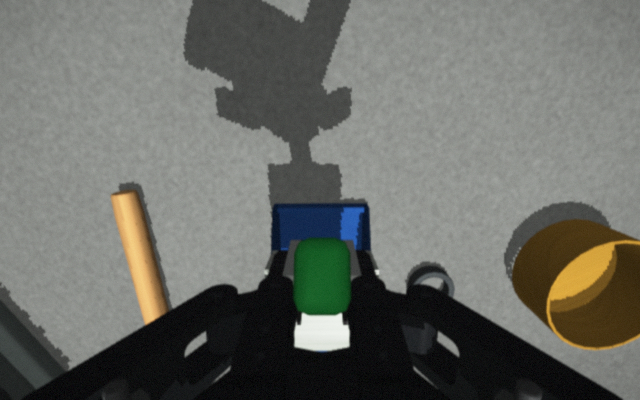

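The wrist view shows the tray's front wall at (273–370, 205), roughly centred on the handle at (322,275). I'll work out the alignment in numbers.

```bash
python3 - <<'E'
from h import *
c=dict(np.load('w4.npz')); hsv=cv2.cvtColor(c['frame'],cv2.COLOR_BGR2HSV)
b=(hsv[...,0]>100)&(hsv[...,0]<130)&(hsv[...,1]>110)&(hsv[...,2]>25); b[:195]=0; b[250:]=0; b[:,:240]=0; b[:,400:]=0
top=[(u,np.where(b[:,u])[0].min()) for u in range(278,366) if b[:,u].any()]; top=np.array(top)
w=np.array([onz(c,u,v,.016)[:2] for u,v in top]); a=np.polyfit(w[:,1],w[:,0],1); print('front edge x-axis yaw',-np.degrees(np.arctan(a[0])))
for v in (210,215):
    us=np.where(b[v])[0]; L,Rr=onz(c,us.min(),v,.016)[:2],onz(c,us.max()+1,v,.016)[:2]; print(v,us.min(),us.max(),L.round(4),Rr.round(4),((L+Rr)/2).round(4),np.linalg.norm(L-Rr).round(4))
# from clean top picture: tray axis: mean of left/right rim edges on high walls
c=dict(np.load('top0.npz')); P=cloud(c); hsv=cv2.cvtColor(c['frame'],cv2.COLOR_BGR2HSV)
b=(hsv[...,0]>100)&(hsv[...,0]<130)&(hsv[...,1]>110); b[:135]=0;b[230:]=0;b[:,:405]=0;b[:,465:]=0
p=P[b&(P[...,2]>-.01)]
cc=cv2.minAreaRect((p[:,:2]*1000).astype(np.float32)); print(cc)
t=np.radians(-9.8); ex=np.array([np.cos(t),np.sin(t)]); ey=np.array([-ex[1],ex[0]]); o=np.array([.6072,-.2556])
q=np.c_[(p[:,:2]-o)@ex,(p[:,:2]-o)@ey]*1000
for a in range(-120,120,20):
    k=(q[:,0]>=a)&(q[:,0]<a+20); print(a,np.percentile(q[k,1],[1,99]).round(1),np.percentile(q[k,1],[1,99]).mean().round(1),np.percentile(p[k,2],98).round(3))
print(q[:,0].min(),q[:,0].max())
s=get_state(); d=(s['eef_pos'][:2]-o); print('tcp in tray',d@ex*1000,d@ey*1000)
# scoop lateral position from w4: white bowl cols
c=dict(np.load('top4.npz')); P=cloud(c); h=cv2.cvtColor(c['frame'],cv2.COLOR_BGR2HSV)
m=(h[...,1]<60)&(h[...,2]>130)&(P[...,2]>.085)&(P[...,2]<.16)&(abs(P[...,0]-.55)<.07)&(abs(P[...,1]+.24)<.06)
if m.sum(): p=P[m]; print('bowl in air',m.sum(),p.mean(0),cv2.minAreaRect((p[:,:2]*1000).astype(np.float32)),'tray frame y',((p[:,:2]-o)@ey*1000).min(),((p[:,:2]-o)@ey*1000).max(),'x',((p[:,:2]-o)@ex*1000).min(),((p[:,:2]-o)@ex*1000).max())
E
```

```text
front edge x-axis yaw -9.765940620341071
210 272 367 [ 0.486  -0.2826] [ 0.5022 -0.1891] [ 0.4941 -0.2358] 0.0949
215 272 367 [ 0.4911 -0.2837] [ 0.5074 -0.1897] [ 0.4993 -0.2367] 0.0954
((501.036376953125, -152.45700073242188), (207.5325164794922, 542.211669921875), 45.90357208251953)
-120 [-46.6  46.4] -0.1 0.025
-100 [-46.2  46.3] 0.0 0.035
-80 [-46.1  45.8] -0.2 0.045
-60 [-46.4  46.1] -0.1 0.047
-40 [-46.3  46.7] 0.2 0.047
-20 [-46.   46.4] 0.2 0.046
0 [-46.1  46.4] 0.2 0.046
20 [-46.1  46.4] 0.2 0.047
40 [-46.5  47.1] 0.3 0.047
60 [-45.7  46.5] 0.4 0.046
80 [-46.1  46.3] 0.1 0.047
100 [-45.4  46.7] 0.7 0.048
-287.67034644012324 120.20253379681242
tcp in tray -139.78757998860976 1.0943389348403334
bowl in air 389 [ 0.5420964  -0.24052645  0.11644181] ((536.0492553710938, -243.58233642578125), (69.22970581054688, 70.81334686279297), 80.204833984375) tray frame y -34.88036407436418 34.34904728931611 x -107.56629217183192 -36.75104869013311
```

```bash
python3 -m crank '[[[-8,0.5,0],0,255],[[-14,1,15],0,255],[[-14,1,40],0,255],[[-14,1,65],0,255],[[-14,1,85],0,255],[[-14,1,96],0,255],[[-14,1,101],0,255],[[-14,1,103.5],0,255],[[-14,1,104],0,255],[[-14,1,104],0,255]]'
python3 -c "
from h import *
pitch()
o=np.array([.6072,-.2556]); t=np.radians(-9.8); ex=np.array([np.cos(t),np.sin(t)]); ey=np.array([-ex[1],ex[0]])
d=get_state()['eef_pos'][:2]-o; print(d@ex*1000,d@ey*1000)"
```

```text
time: 8.7
eef_pos: [0.4845, -0.2338, 0.0684]
tcp_rot: [0.085, 0.996, -0.001, 0.001]
contact_force: [0.4, -0.9, -1.6]
opening: 0.197
finger_force: 115.9
t 8.75 tcp [ 0.4845 -0.2338  0.0684] F [-0.1  0.3 -1.7] op 0.198 ff 115.9
end-face profile x:z [(-33, 51.6), (-30, 54.1), (-27, 55.8), (-24, 57.5), (-21, 59.2), (-18, 60.5), (-15, 60.7), (-12, 60.0)]
-124.64236640612751 0.5527459611581195
```

```bash
python3 -m crank '[[[0,0,1],0,255],[[0,0,2],0,255],[[0,0,2.5],0,255],[[0,0,2.5],0,255]]'; python3 -m crank '[[[0,0,0.5],0,255],[[0,0,1],0,255],[[0,0,1],0,255]]'
```

```text
time: 9.15
eef_pos: [0.484, -0.2336, 0.0654]
tcp_rot: [0.085, 0.996, -0.0, 0.0]
contact_force: [-1.1, 0.2, 2.7]
opening: 0.19
finger_force: 116.6
time: 9.45
eef_pos: [0.4841, -0.2336, 0.0654]
tcp_rot: [0.085, 0.996, -0.0, -0.0]
contact_force: [-3.5, 2.8, 7.9]
opening: 0.194
finger_force: 117.4
```

```bash
python3 -m crank '[[[-10,0,-0.5],0,255],[[-30,0,-0.5],0,255],[[-50,0,-0.5],0,255],[[-68,0,-0.5],0,255],[[-80,0,-0.5],0,255],[[-81,0,-0.5],0,255],[[-81,0,-0.5],0,255],[[-81,0,-0.5],0,255],[[-81,0,-0.5],0,255]]'
python3 - <<'E'
from h import *
pitch()
o=np.array([.6072,-.2556]); t=np.radians(-9.8); ex=np.array([np.cos(t),np.sin(t)]); ey=np.array([-ex[1],ex[0]])
d=get_state()['eef_pos'][:2]-o; print(d@ex*1000,d@ey*1000)
a=cam('scene')['frame'][120:190,180:300]; b=cam('top')['frame'][120:240,390:480]
a=cv2.resize(a,(720,420),interpolation=cv2.INTER_CUBIC); b=cv2.resize(b,None,fx=3.5,fy=3.5,interpolation=cv2.INTER_CUBIC)
cv2.imwrite('pics/b5a.png',a); cv2.imwrite('pics/b5b.png',b)
h=np.zeros((420,800,3),np.uint8); h[:292,:485]=cv2.resize(a,(485,292)); h[:,485:]=b[:420,:315]; cv2.imwrite('pics/c5.png',h)
E
```

```text
time: 10.35
eef_pos: [0.5648, -0.2479, 0.0655]
tcp_rot: [0.086, 0.996, -0.001, 0.002]
contact_force: [0.9, -0.4, 5.4]
opening: 0.194
finger_force: 117.0
t 10.4 tcp [ 0.5648 -0.2479  0.0656] F [ 0.9 -1.6  5. ] op 0.194 ff 117.0
end-face profile x:z [(-32, 52.6), (-29, 55.1), (-26, 56.8), (-23, 58.4), (-20, 60.0), (-17, 61.1), (-14, 61.1), (-11, 59.7)]
-43.10830496889325 0.3657265828730913
```

View pics/c5.png

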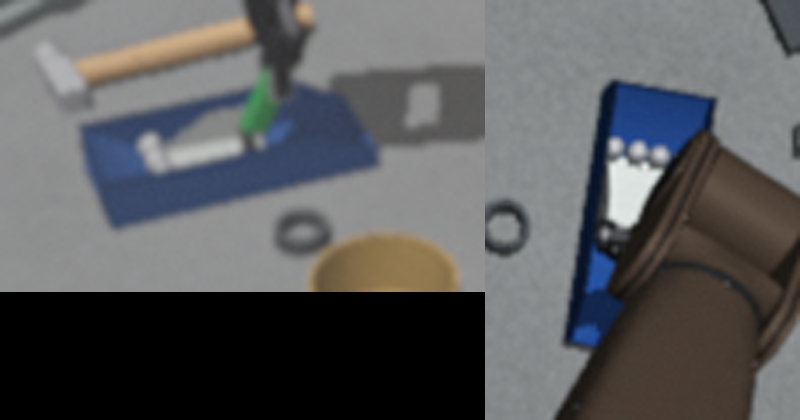

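Both crops show the balls lined up on the lip at the foot of the ramp. At least three are visible, at about (614–660,150) in the right-hand crop. I'll climb the ramp, then press down and draw back about the lip to tilt the nose up.

```bash
python3 -m crank '[[[0,0,-1.5],0,255],[[-7,0,-6.5],0,255],[[-14,0,-11.5],0,255],[[-21,0,-16.5],0,255],[[-28,0,-21.5],0,255],[[-28,0,-21],0,255],[[-24,0,-16],0,255],[[-19,0,-10],0,255],[[-14,0,-5],0,255],[[-9,0,-1],0,255]]'
python3 - <<'E'
from h import *
pitch()
o=np.array([.6072,-.2556]); t=np.radians(-9.8); ex=np.array([np.cos(t),np.sin(t)]); ey=np.array([-ex[1],ex[0]])
d=get_state()['eef_pos'][:2]-o; print(d@ex*1000,d@ey*1000)
a=cam('scene')['frame'][120:190,180:300]; b=cam('top')['frame'][120:240,390:480]
h=np.zeros((420,800,3),np.uint8); h[:292,:485]=cv2.resize(a,(485,292),interpolation=cv2.INTER_CUBIC); h[:,485:]=cv2.resize(b,(315,420),interpolation=cv2.INTER_CUBIC); cv2.imwrite('pics/c6.png',h)
E
```

```text
time: 11.5
eef_pos: [0.5724, -0.2488, 0.0655]
tcp_rot: [0.086, 0.996, -0.0, 0.001]
contact_force: [1.1, 0.7, 16.7]
opening: 0.199
finger_force: 118.5
t 11.55 tcp [ 0.5725 -0.2489  0.0657] F [ 0.7  0.3 -1.4] op 0.194 ff 116.3
end-face profile x:z [(-32, 52.5), (-29, 55.0), (-26, 56.5), (-23, 58.3), (-20, 59.9), (-17, 60.8), (-14, 60.7), (-11, 59.3)]
-35.29573443494693 0.7440826108721958
```

View pics/c6.png

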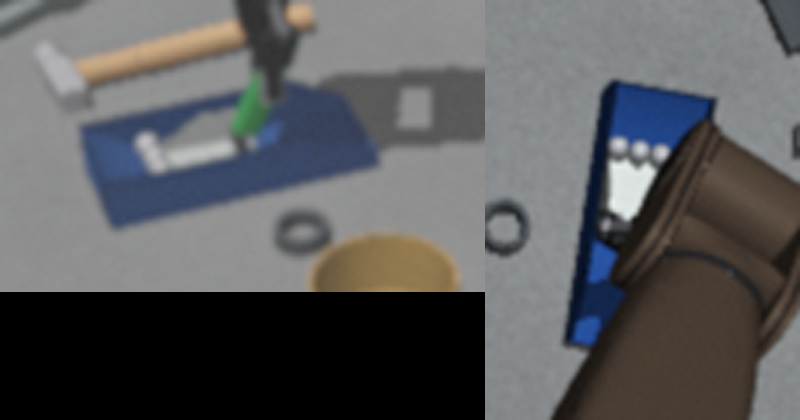

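```bash
cat >> h.py <<'E'
def fit():
    c=cam('wrist'); P=cloud(c); hsv=cv2.cvtColor(c['frame'],cv2.COLOR_BGR2HSV)
    s=get_state(); M=R.from_quat(s['tcp_rot']).as_matrix(); Q=(P-s['eef_pos'])@M*1000
    x,y,z=-Q[...,0],Q[...,1],-Q[...,2]
    g=(hsv[...,0]>45)&(hsv[...,0]<85)&(hsv[...,1]>100)&(abs(y)<6)&(abs(x)<70)&(z>20)&(z<80)
    X,Zz=x[g],z[g]; m=X.min(); k=(X>m+6)&(X<m+14); a=np.polyfit(X[k],Zz[k],1)
    o=np.array([.6072,-.2556]); t=np.radians(-9.8); ex=np.array([np.cos(t),np.sin(t)]); ey=np.array([-ex[1],ex[0]]); d=s['eef_pos'][:2]-o
    print('t',round(s['time'],2),'tray xy',(d@ex*1000).round(1),(d@ey*1000).round(1),'z',s['eef_pos'][2].round(4),'F',s['contact_force'].round(1),'tau',s['wrist_torque'].round(2),'op',round(s['opening'],3),'ff',round(s['finger_force'],1),'| face angle',np.degrees(np.arctan(a[0])).round(1),'xmin',m.round(1),'z',np.median(Zz[k]).round(1))
E
python3 -c "
from h import *
fit()"
python3 -m crank '[[[-5,0,-3.5],0,255],[[-10,0,-7],0,255],[[-15,0,-10],0,255],[[-17,0,-11],0,255],[[-17,0,-8],0,255],[[-16,0,-5],0,255],[[-15,0,-2],0,255],[[-15,0,0],0,255]]' 60
python3 -c "
from h import *
fit()"
```

```text
t 11.7 tray xy -35.4 0.7 z 0.0657 F [ 0.2 -0.2  1. ] tau [ 0.03  0.07 -0.04] op 0.192 ff 116.3 | face angle 27.0 xmin -32.1 z 58.1
time: 12.5
eef_pos: [0.5815, -0.2501, 0.0717]
tcp_rot: [0.084, 0.996, 0.002, -0.01]
contact_force: [-39.5, 11.3, 45.9]
opening: 0.196
finger_force: 121.7
t 12.55 tray xy -26.2 1.0 z 0.0718 F [-35.3  11.2  39.9] tau [1.71 4.23 0.2 ] op 0.194 ff 121.5 | face angle 28.6 xmin -32.4 z 57.9
```

```bash
python3 -m crank '[[[0,0,-4],0,255],[[2,0,-8],0,255],[[2,0,-8],0,255],[[2,0,-8],0,255]]' 40
python3 -c "
from h import *
fit()"
```

```text
time: 12.95
eef_pos: [0.5838, -0.2506, 0.0738]
tcp_rot: [0.085, 0.996, 0.001, -0.003]
contact_force: [-8.0, 2.2, 7.2]
opening: 0.194
finger_force: 116.8
t 13.0 tray xy -23.9 1.0 z 0.0737 F [-8.3  1.2  7.3] tau [0.37 1.16 0.09] op 0.195 ff 116.8 | face angle 28.7 xmin -31.9 z 58.2
```

```bash
python3 -m crank '[[[0,0,0],0,203],[[0,0,0],0,203],[[0,0,0],0,255],[[0,0,0],0,255],[[0,0,0],0,255]]' 20
python3 -c "
from h import *
fit()"
```

```text
time: 13.5
eef_pos: [0.5838, -0.2506, 0.0736]
tcp_rot: [0.085, 0.996, 0.001, -0.003]
contact_force: [-9.0, 1.5, 6.5]
opening: 0.21
finger_force: 36.6
t 13.55 tray xy -23.9 0.9 z 0.0736 F [-8.2  1.5  6.7] tau [0.31 1.13 0.04] op 0.206 ff 36.6 | face angle 27.8 xmin -31.8 z 58.4
```

```bash
python3 -m crank '[[[0,0,2],0,255],[[1,0,4],0,255],[[2,0,6],0,255],[[2,0,6],0,255]]'
python3 -c "
from h import *
fit()"
```

```text
time: 13.95
eef_pos: [0.5809, -0.2502, 0.0682]
tcp_rot: [0.085, 0.996, 0.001, -0.004]
contact_force: [-12.8, 2.6, 12.1]
opening: 0.204
finger_force: 37.0
t 14.0 tray xy -26.8 0.9 z 0.0683 F [-13.6   2.8  11.4] tau [0.51 1.69 0.12] op 0.207 ff 37.0 | face angle 30.3 xmin -33.9 z 57.9
```

```bash
python3 -m crank '[[[-9,0,-8],0,255],[[-18,0,-14],0,255],[[-25,0,-18.5],0,255],[[-25,0,-18],0,255],[[-20,0,-13],0,255],[[-15,0,-7.5],0,255],[[-10,0,-2],0,255],[[-5,0,3],0,255],[[-5,0,3],0,255]]'
python3 - <<'E'
from h import *
fit()
a=cam('scene')['frame'][120:190,180:300]; b=cam('top')['frame'][120:240,390:480]
h=np.zeros((420,800,3),np.uint8); h[:292,:485]=cv2.resize(a,(485,292),interpolation=cv2.INTER_CUBIC); h[:,485:]=cv2.resize(b,(315,420),interpolation=cv2.INTER_CUBIC); cv2.imwrite('pics/c7.png',h)
E
```

```text
time: 14.9
eef_pos: [0.588, -0.2515, 0.0644]
tcp_rot: [0.085, 0.996, -0.0, -0.0]
contact_force: [-4.6, 0.8, 5.0]
opening: 0.206
finger_force: 30.5
t 14.95 tray xy -19.6 0.8 z 0.0645 F [-4.1  1.   3.7] tau [0.15 0.47 0.06] op 0.206 ff 30.5 | face angle 30.9 xmin -42.7 z 59.9
```

```bash
python3 -m crank '[[[0,0,0],0,255],[[0,0,0],0,255],[[0,0,0],0,255]]' 120
python3 -m crank '[[[0,0,-2],0,255],[[0,0,-6],0,255],[[0,0,-12],0,255],[[0,0,-22],0,255],[[0,0,-36],0,255],[[0,0,-50],0,255],[[0,0,-62],0,255],[[0,0,-70],0,255],[[0,0,-72],0,255],[[0,0,-72],0,255]]'
cat >> h.py <<'E'
def tray(save=None):
    """points more than 6 mm above the tray floor, clear of walls, top camera: ball blobs in tray frame"""
    c=cam('top'); P=cloud(c); hsv=cv2.cvtColor(c['frame'],cv2.COLOR_BGR2HSV)
    o=np.array([.6072,-.2556]); t=np.radians(-9.8); ex=np.array([np.cos(t),np.sin(t)]); ey=np.array([-ex[1],ex[0]])
    d=P[...,:2]-o; x,y,z=d@ex*1000,d@ey*1000,P[...,2]*1000
    m=(abs(x)<115)&(abs(y)<43)&(z<65)&(hsv[...,1]<100)&(hsv[...,2]>70)
    n,l,st,ce=cv2.connectedComponentsWithStats(m.astype(np.uint8))
    for i in range(1,n): k=l==i; print('light blob',st[i,4],'tray x,y,z',x[k].mean().round(1),y[k].mean().round(1),z[k].mean().round(1),'ext',np.ptp(x[k]).round(),np.ptp(y[k]).round())
    blue=(abs(x)<115)&(abs(y)<43)&(z<65)&(hsv[...,0]>100)&(hsv[...,0]<130)
    print('blue seen by 20mm x bins',[int((blue&(x>=a)&(x<a+20)).sum()) for a in range(-115,115,20)])
E
python3 -c "
from h import *
fit(); tray()"
```

```text
time: 15.35
eef_pos: [0.588, -0.2515, 0.0647]
tcp_rot: [0.085, 0.996, 0.0, -0.001]
contact_force: [-6.5, 0.9, 5.4]
opening: 0.19
finger_force: 116.9
time: 16.35
eef_pos: [0.5883, -0.2515, 0.1368]
tcp_rot: [0.085, 0.996, -0.0, 0.0]
contact_force: [-0.9, -0.2, -3.3]
opening: 0.191
finger_force: 117.1
t 16.4 tray xy -19.7 1.0 z 0.136 F [ 0.3  1.  -2.9] tau [ 0.02  0.16 -0.03] op 0.188 ff 117.1 | face angle 30.9 xmin -41.9 z 60.8
light blob 11 tray x,y,z 102.4 7.4 33.7 ext 9.0 29.0
light blob 1 tray x,y,z 94.4 22.9 27.2 ext 0.0 0.0
light blob 4 tray x,y,z 101.9 -18.9 32.0 ext 4.0 11.0
light blob 1 tray x,y,z 86.0 20.3 22.2 ext 0.0 0.0
light blob 1 tray x,y,z 68.4 18.4 12.3 ext 0.0 0.0
light blob 1 tray x,y,z 53.8 17.0 2.4 ext 0.0 0.0
light blob 2 tray x,y,z 21.4 18.7 2.3 ext 3.0 1.0
blue seen by 20mm x bins [57, 73, 83, 98, 75, 74, 46, 30, 34, 38, 64, 92]
```

```bash
python3 -m crank '[[[0,0,-5],0,255],[[0,2,-12],0,255],[[1,8,-20],0,255],[[3,18,-28],0,255],[[8,32,-36],0,255],[[14,50,-42],0,255],[[22,72,-44],0,255],[[31,96,-44],0,255],[[41,121,-44],0,255],[[51,146,-44],0,255]]'
python3 -c "
from h import *
fit(); tray(); to([.5386,.0249,.18],80.2)"
```

```text
time: 17.45
eef_pos: [0.5624, -0.0964, 0.1812]
tcp_rot: [0.085, 0.996, 0.0, 0.001]
contact_force: [0.7, 0.3, -0.9]
opening: 0.187
finger_force: 117.2
t 17.5 tray xy -73.0 152.8 z 0.1808 F [-1.1  2.6 -2.4] tau [0.2  0.12 0.02] op 0.192 ff 117.3 | face angle 31.1 xmin -40.9 z 59.9
light blob 33 tray x,y,z -48.7 -31.3 19.5 ext 21.0 18.0
blue seen by 20mm x bins [65, 63, 64, 54, 53, 52, 45, 42, 48, 165, 180, 101]
shift [ 42.8 114.    1.1] yaw 0.24 | t 17.55 tcp [ 0.5618 -0.0946  0.1809] yh 80.44 F [-0.5 -0.8 -1.9] op 0.1905336782483197
```

```bash
python3 -m crank '[[[10,24,0],0,255],[[18,47,0],0,255],[[26,70,0],0,255],[[33,90,0],0,255],[[39,105,0],0,255],[[42,113,0],0,255],[[43,114.5,0],0,255],[[43,114.5,0],0,255],[[43,114.5,0],0,255]]'
python3 - <<'E'
from h import *
fit(); tray(); to([.5386,.0249,.18],80.2)
s=get_state(); M=R.from_quat(s['tcp_rot']).as_matrix()
for n in ('top','scene'):
    c=cam(n); P=cloud(c); hsv=cv2.cvtColor(c['frame'],cv2.COLOR_BGR2HSV)
    Q=(P-s['eef_pos'])@M*1000; x,y,z=-Q[...,0],Q[...,1],-Q[...,2]
    zf=-65+np.tan(np.radians(13))*(x-62)+8
    m=(x>20)&(x<130)&(abs(y)<33)&(z>-90)&(z<0)&(hsv[...,1]<90)
    print(n,m.sum())
    if m.sum():
        H=np.full((6,11),np.nan)
        for i in range(6):
            for j in range(11):
                k=m&(y>=-33+11*i)&(y<-22+11*i)&(x>=20+10*j)&(x<30+10*j)
                if k.sum(): H[i,j]=np.median(z[k])
        print(H.round(0))
c=cam('wrist'); P=cloud(c); hsv=cv2.cvtColor(c['frame'],cv2.COLOR_BGR2HSV)
m=(hsv[...,0]>12)&(hsv[...,0]<32)&(hsv[...,1]>80)&(P[...,2]>.053)&(P[...,2]<.067)
p=P[m][:,:2]
if len(p)>20:
    A=np.c_[2*p,np.ones(len(p))]; q=np.linalg.lstsq(A,(p**2).sum(1),rcond=None)[0]; print('dish fit',len(p),q[:2],np.sqrt(q[2]+q[0]**2+q[1]**2))
E
```

```text
time: 18.45
eef_pos: [0.5402, 0.0206, 0.1804]
tcp_rot: [0.086, 0.996, -0.0, 0.0]
contact_force: [0.4, 0.8, -1.6]
opening: 0.194
finger_force: 117.5
t 18.5 tray xy -113.1 260.7 z 0.1803 F [ 0.5  0.7 -1.5] tau [ 0.02  0.06 -0.04] op 0.191 ff 117.5 | face angle 30.9 xmin -42.4 z 60.0
light blob 32 tray x,y,z -48.5 -31.3 20.2 ext 21.0 17.0
blue seen by 20mm x bins [145, 153, 151, 142, 146, 144, 146, 137, 149, 170, 178, 103]
shift [2.3 4.  0.3] yaw -0.05 | t 18.55 tcp [0.5401 0.0206 0.1803] yh 80.15 F [-0.4  0.  -2. ] op 0.19125453999836353
top 2
[[ nan  nan  nan  nan  nan  nan  nan  nan  nan  nan  nan]
 [ nan  nan  nan  nan  nan  nan  nan  nan  nan  nan  nan]
 [ nan  nan  nan  nan  nan  nan  nan  nan  nan  nan  nan]
 [ nan  nan  nan  nan  nan  nan  nan  nan  nan  nan  nan]
 [ nan  nan  nan  nan  nan  nan  nan  nan  nan  nan  nan]
 [ nan  nan  nan  nan  nan -37.  nan -49.  nan  nan  nan]]
scene 369
[[-36. -50. -48. -47. -39. -46. -46. -45. -45.  nan  nan]
 [-37. -50. -49. -50. -48. -47. -44. -45. -45.  nan  nan]
 [-14. -39. -51. -50. -48. -47. -46. -45.  nan  nan  nan]
 [-27. -29.  nan -46. -48. -48. -45. -46. -43.  nan  nan]
 [-25. -27.  nan  nan  nan -46. -45. -45. -48.  nan  nan]
 [-38. -31. -35. -39. -42. -40. -42. -44. -44.  nan  nan]]
dish fit 656 [0.60817833 0.01513005] 0.05575808744321487
```

```bash
for i in 1 2 3 4; do python3 -m crank '[[[0,0,0],0,255]]' | grep contact; done
python3 - <<'E'
from h import *
s=get_state(); M=R.from_quat(s['tcp_rot']).as_matrix()
c=cam('scene'); P=cloud(c); hsv=cv2.cvtColor(c['frame'],cv2.COLOR_BGR2HSV)
Q=(P-s['eef_pos'])@M*1000; x,y,z=-Q[...,0],Q[...,1],-Q[...,2]
m=(x>10)&(x<130)&(abs(y)<45)&(z>-90)&(z<10)
vs,us=np.where(m); v0,v1,u0,u1=vs.min(),vs.max(),us.min(),us.max(); print(u0,u1,v0,v1)
for A,nm in ((hsv[...,2],'V'),(x,'x'),(y,'y'),(z,'z')):
    print(nm)
    for v in range(v0,v1+1): print(''.join('%4d'%A[v,u] if m[v,u] else '   .' for u in range(u0,u1+1)))
E
```

```text
contact_force: [-0.2, -1.4, -1.1]
contact_force: [0.0, -0.7, -1.2]
contact_force: [-0.1, 0.6, -1.1]
contact_force: [-0.3, 0.3, -2.3]
260 293 145 175
V
   .   .   .   .   .   .   .   .   .   .   .   .   .   .   .   .   .   .   .   .   .   .   .   .   .   .   .   .   . 129 114   .   .   .
   .   .   .   .   .   .   .   .   .   .   .   .   .   .   .   .   .   .   .   .   .   .   .   .   .   .   .   .   .   . 129   .   .   .
   .   .   .   .   .   .   .   .   .   .   .   .   .   .   .   .   .   .   .   .   .   .   .   .   .   .   .   .   . 138 140   .   .   .
   .   .   .   .   .   .   .   .   .   .   .   .   .   .   .   .   .   .   .   .   .   .   .   .   .   .   .   .   . 142 146 147   .   .
   .   .   .   .   .   .   .   .   .   .   .   .   .   .   .   .   .   .   .   .   .   .   .   .   .   .   .   . 141 145 150 148 135   .
   .   .   .   .   .   .   .   .   .   .   .   .   .   .   .   .   .   .   .   .   .   .   .   .   .   .   .   . 142 147 150 145 132 118
   .   .   .   .   .   .   .   .   .   .   .   .   .   .   .   .   .   .   .   . 137 137 137 139 145 150   . 147 146 149 149 14
[... 15344 characters left out ...]
-47 -47 -48   .
   .   .   .   .   . -46 -46 -45 -45 -45 -47 -45 -49 -36 -35 -38 -37 -40 -40 -42 -41 -44 -45 -44 -45 -48 -49 -47 -47 -50 -51 -52 -53   .
   .   .   .   .   .   . -46 -43 -43 -46 -41 -41 -39 -38 -40 -40 -42 -44 -40 -46 -44 -46 -48 -44 -46 -52 -50 -52 -53   .   .   .   .   .
   .   .   .   .   .   .   . -45 -47 -43 -42 -42 -42 -44 -41 -47 -44 -47 -47 -49 -45 -50   .   .   .   .   .   .   .   .   .   .   .   .
   .   .   .   .   .   .   . -46 -41 -44 -42 -46 -47 -47 -47 -48   .   .   .   .   .   .   .   .   .   .   .   .   .   .   .   .   .   .
   .   .   .   .   .   .   .   . -47   .   .   .   .   .   .   .   .   .   .   .   .   .   .   .   .   .   .   .   .   .   .   .   .   .
```

```bash
python3 - <<'E'
from h import *
c0=dict(np.load('top0.npz')); c=cam('top'); P=cloud(c)
d=np.abs(c['frame'].astype(int)-c0['frame'].astype(int)).max(2)>35
d=cv2.morphologyEx(d.astype(np.uint8),cv2.MORPH_OPEN,np.ones((2,2),np.uint8))
n,l,st,ce=cv2.connectedComponentsWithStats(d)
for i in range(1,n):
    if st[i,4]>8:
        k=l==i; print(st[i],P[k].mean(0).round(3),'now',c['frame'][k].mean(0).round(),'was',c0['frame'][k].mean(0).round())
for i in range(5): print(cam('wrist')['vfov'],get_state()['contact_force'].round(2))
E
```

```text
[412 153   3   3   9] [ 0.702 -0.193  0.019] now [164. 159. 156.] was [130. 128. 125.]
[  263   162   126   238 11391] [0.33  0.062 0.536] now [51. 59. 70.] was [123. 129. 129.]
[428 168  16  16 167] [ 0.635 -0.267  0.004] now [154.  79.  38.] was [132. 106.  94.]
[261 177  26  38 631] [0.573 0.258 0.011] now [24. 24. 25.] was [168. 176. 162.]
[439 198   6   7  39] [ 0.55  -0.282  0.016] now [123. 105.  96.] was [124.  62.  29.]
[272 222   6   9  49] [0.465 0.253 0.001] now [137. 135. 132.] was [85. 83. 81.]
[ 45 305  14  12  81] [ 0.115  1.29  -0.598] now [42. 27. 19.] was [45. 54. 65.]
[   24   305   235    95 10646] [ 0.014  0.743 -0.102] now [128. 127. 125.] was [44. 47. 52.]
[ 21 352   5   7  16] [-0.107  1.492 -0.75 ] now [73. 74. 75.] was [33. 38. 45.]
[335 360  36  40 798] [0.179 0.056 0.654] now [58. 69. 82.] was [22. 24. 26.]
[ 39 369   4   4  10] [-0.176  1.405 -0.752] now [75. 77. 78.] was [35. 40. 48.]
[373 371  23  18 149] [ 0.    -0.092  0.018] now [87. 92. 98.] was [26. 27. 28.]
[371 378  10   8  27] [ 0.047 -0.043  0.207] now [ 84.  97. 105.] was [38. 38. 40.]
[371 384   6   5  16] [ 0.05  -0.031  0.253] now [22. 26. 32.] was [53. 61. 71.]
[391 390   8  10  50] [ 0.026 -0.088  0.245] now [46. 47. 49.] was [125. 124. 121.]
[351 395  11   5  36] [0.152 0.047 0.667] now [56. 66. 80.] was [43. 41. 41.]
64.96335512829435 [-0.81  0.16 -2.19]
64.96335512829435 [-0.03 -0.22 -1.46]
64.96335512829435 [ 0.24  0.59 -1.54]
64.96335512829435 [ 1.24  0.26 -1.93]
64.96335512829435 [-0.44 -0.16 -1.7 ]
```

```bash
python3 - <<'E'
from h import *
for n in ('scene',):
    c0=dict(np.load(n+'0.npz')); c=cam(n); P=cloud(c); P0=cloud(c0)
    g=(c['range_z']>0)&(c0['range_z']>0)
    d=((np.abs(c['frame'].astype(int)-c0['frame'].astype(int)).max(2)>20)&(P[...,2]<.06)&(P[...,2]>-.02)&g).astype(np.uint8)
    k,l,st,ce=cv2.connectedComponentsWithStats(d)
    for i in range(1,k):
        if st[i,4]>5: m=l==i; print(n,st[i],P[m].mean(0).round(3),'now',c['frame'][m].mean(0).round(),'was',c0['frame'][m].mean(0).round())
c=cam('wrist'); P=cloud(c); hsv=cv2.cvtColor(c['frame'],cv2.COLOR_BGR2HSV)
m=(P[...,2]>.009)&(P[...,2]<.03)&(hsv[...,1]<60)&(c['range_z']>0)
m=cv2.morphologyEx(m.astype(np.uint8),cv2.MORPH_OPEN,np.ones((4,4),np.uint8))
k,l,st,ce=cv2.connectedComponentsWithStats(m)
for i in range(1,k):
    if st[i,4]>30: q=l==i; print('wrist',st[i],P[q].mean(0).round(3),c['frame'][q].mean(0).round())
# white bowl interior seen in wrist view: depth in tool frame
s=get_state(); M=R.from_quat(s['tcp_rot']).as_matrix(); Q=(P-s['eef_pos'])@M*1000; x,y,z=-Q[...,0],Q[...,1],-Q[...,2]
b=(abs(y)<34)&(x>15)&(x<125)&(z>-75)&(z<-10)&(hsv[...,1]<70)
vs,us=np.where(b); print('bowl px',b.sum(),us.min(),us.max(),vs.min(),vs.max())
for v in range(vs.min(),vs.max()+1,4): print(v,''.join('%4d/%3d'%(z[v,u],hsv[v,u,2]) if b[v,u] else '     .  ' for u in range(us.min(),us.max()+1,6)))
E
```

```text
scene [517   0  42  24 522] [-1.75  -0.725  0.021] now [151. 148. 142.] was [ 78.  88. 101.]
scene [396  23   8   6   9] [-0.756 -0.938  0.036] now [96. 94. 94.] was [128. 124. 123.]
scene [496  39  13  19 114] [-1.025 -0.425  0.019] now [87. 64. 52.] was [51. 54. 60.]
scene [343  54   9   7  11] [-0.271 -0.792  0.004] now [101. 102. 104.] was [142. 141. 141.]
scene [322  62  21  19  25] [-0.105 -0.674  0.007] now [ 90. 102. 119.] was [116. 131. 150.]
scene [396  80   9  23 111] [-0.238 -0.349  0.004] now [143. 143. 142.] was [72. 72. 74.]
scene [302 109   6   9  13] [ 0.227 -0.411  0.003] now [100. 102. 105.] was [139. 141. 144.]
scene [302 119   2   8   8] [ 0.274 -0.352  0.004] now [117. 117. 117.] was [146. 146. 146.]
scene [444 124   6   5   8] [-0.2   -0.027  0.003] now [97. 97. 97.] was [127. 127. 126.]
scene [ 466  125  100  154 4446] [-0.049  0.417  0.002] now [147. 146. 146.] was [91. 90. 90.]
scene [436 127   4   3  10] [-0.161 -0.036  0.002] now [132. 131. 131.] was [102. 101. 101.]
scene [301 131   8  14  14] [ 0.327 -0.254  0.003] now [111. 117. 110.] was [144. 144. 144
[... 5004 characters left out ...]
50     .       .       .       .       .  
336      .       .       .       .       .       .   -49/243 -49/244 -49/245 -49/246 -49/246 -49/248 -49/247 -48/248 -49/248     .       .       .       .       .  
340      .       .       .       .       .       .   -49/241 -49/241 -49/241 -49/242 -49/242 -49/241 -48/241 -49/241 -49/234     .       .       .       .       .  
344      .       .       .       .       .       .   -49/241 -50/241 -47/241 -49/242 -49/242 -49/242 -48/242 -48/241 -50/241     .       .       .       .       .  
348      .       .       .       .       .       .       .       .   -48/237 -49/237 -48/237 -49/238 -48/232     .       .       .       .       .       .       .
```

```bash
cat >> h.py <<'E'
def balls():
    for n in ('scene','top'):
        c0=dict(np.load(n+'0.npz')); c=cam(n); P=cloud(c); P0=cloud(c0)
        d=(np.abs(c['frame'].astype(int)-c0['frame'].astype(int)).max(2)>9)&(P[...,2]>.006)&(P[...,2]<.05)&(P[...,0]>.1)&(P[...,0]<1.05)&(abs(P[...,1])<.9)
        s=get_state()['eef_pos']; d&=~((np.hypot(P[...,0]-s[0]-.05,P[...,1]-s[1])<.1)&(P[...,2]>.03))
        d=cv2.morphologyEx(d.astype(np.uint8),cv2.MORPH_OPEN,np.ones((3,3),np.uint8))
        k,l,st,ce=cv2.connectedComponentsWithStats(d)
        for i in range(1,k):
            if 8<st[i,4]<300:
                m=l==i; b=c['frame'][m].astype(float).mean(0)
                if np.ptp(b)<40: print(n,ce[i].round(1),st[i,4],'ray@z10',onz(c,*ce[i],.011)[:2].round(4),'z',P[m][:,2].mean().round(3),b.round())
E
python3 -c "
from h import *
balls(); print(get_state()['time'])"
python3 -m crank '[[[0,0,0],0,255],[[0,0,0],0,255],[[0,0,0],0,255]]'|head -1
python3 -c "
from h import *
balls()"
```

```text
scene [246.9 148.8] 43 ray@z10 [ 0.5543 -0.2908] z 0.018 [144. 130. 126.]
scene [217.8 172.3] 50 ray@z10 [ 0.7039 -0.2142] z 0.018 [159. 152. 149.]
scene [222.9 188.1] 22 ray@z10 [ 0.7258 -0.1259] z 0.019 [173. 170. 170.]
scene [345. 225.] 9 ray@z10 [0.4945 0.2291] z 0.008 [62. 63. 64.]
scene [310. 238.] 9 ray@z10 [0.6126 0.2192] z 0.008 [62. 63. 64.]
scene [332. 237.] 9 ray@z10 [0.5567 0.2499] z 0.008 [62. 62. 64.]
top [389.3 147.8] 18 ray@z10 [ 0.7234 -0.1171] z 0.018 [157. 152. 150.]
top [529. 152.] 9 ray@z10 [ 0.7157 -0.5764] z 0.02 [157. 156. 143.]
top [308.5 154.5] 14 ray@z10 [0.6976 0.1465] z 0.008 [212. 207. 204.]
top [412.7 153.8] 18 ray@z10 [ 0.7044 -0.1932] z 0.018 [159. 154. 151.]
top [418.5 154. ] 12 ray@z10 [ 0.7041 -0.2123] z 0.019 [176. 171. 168.]
top [486.5 158.3] 61 ray@z10 [ 0.6926 -0.4353] z 0.026 [198. 192. 189.]
top [500.5 159.5] 16 ray@z10 [ 0.6893 -0.4812] z 0.025 [187. 181. 178.]
top [440.5 199.5] 32 ray@z10 [ 0.5552 -0.2808] z 0.02 [147. 137. 133.]
top [518. 311.] 9 ray@z10 [ 0.2065 -0.5157] z 0.044 [187. 181. 179.]
top [525.4 323.6] 68 ray@z10 [ 0.1683 -0.5
[... 484 characters left out ...]
18 ray@z10 [ 0.7234 -0.1171] z 0.016 [157. 152. 150.]
top [413.  153.9] 21 ray@z10 [ 0.7043 -0.1943] z 0.019 [152. 147. 145.]
top [418.5 154. ] 12 ray@z10 [ 0.7041 -0.2123] z 0.018 [176. 171. 168.]
top [482.8 158.6] 36 ray@z10 [ 0.6916 -0.4229] z 0.025 [193. 187. 184.]
top [493.7 160.9] 80 ray@z10 [ 0.6843 -0.4587] z 0.025 [172. 182. 192.]
top [504.  159.7] 18 ray@z10 [ 0.6889 -0.4927] z 0.026 [182. 176. 173.]
top [440.6 199.4] 33 ray@z10 [ 0.5555 -0.281 ] z 0.02 [146. 136. 131.]
top [520.3 315.4] 25 ray@z10 [ 0.193  -0.5223] z 0.042 [186. 180. 177.]
top [525.6 323.4] 21 ray@z10 [ 0.1688 -0.5377] z 0.042 [187. 180. 177.]
top [531.5 331. ] 12 ray@z10 [ 0.1461 -0.5551] z 0.044 [188. 182. 179.]
```

Three balls rolled out over the flat nose while the scoop was being carried. They now lie still on the table in a line beside the tray, at (0.723,-0.117), (0.704,-0.194) and (0.704,-0.212); the fourth is still in the tray. I'll sweep them up against the fixed tray wall, then tilt the scoop properly nose-up by pressing down behind its back edge at low grip.

```bash
python3 -c "
from h import *
to([.7412,.0033,.18],-9.8)"
```

```text
shift [-201.4   16.5    0.3] yaw -90.0 | t 20.05 tcp [0.5399 0.0213 0.1803] yh 80.2 F [ 0.1 -0.1 -1.5] op 0.18942149346826403
```

```bash
python3 -m crank '[[[-20,2,0],8,255],[[-45,4,0],16,255],[[-70,6,0],24.5,255],[[-95,8,0],33,255],[[-120,10,0],41.5,255],[[-145,12,0],50,255],[[-170,14,0],58,255],[[-190,16,0],66.5,255],[[-201,16.5,0],75,255],[[-201,16.5,0],83.5,255]]'
python3 -m crank '[[[0,0,20],6.5,255],[[0,0,60],6.5,255],[[0,0,90],6.5,255],[[0,0,106],6.5,255],[[0,0,113],6.5,255],[[0,0,114],6.5,255],[[0,0,114],6.5,255]]'
python3 -c "
from h import *
to([.7412,.0033,.0615],-9.8); fit()"
```

```text
time: 21.05
eef_pos: [0.7421, 0.003, 0.1796]
tcp_rot: [0.729, 0.684, 0.0, 0.0]
contact_force: [-0.5, -0.6, -1.3]
opening: 0.191
finger_force: 117.5
time: 21.75
eef_pos: [0.7421, 0.0032, 0.0683]
tcp_rot: [0.765, 0.644, 0.001, 0.001]
contact_force: [-0.1, -0.2, -1.6]
opening: 0.189
finger_force: 117.5
shift [-0.1 -1.   6.8] yaw 0.01 | t 21.75 tcp [0.7421 0.0032 0.0683] yh -9.79 F [-0.1 -0.2 -1.6] op 0.1893478507363856
t 21.8 tray xy 89.2 278.0 z 0.0688 F [ 0.6 -0.4 -1.1] tau [-0.03  0.04  0.01] op 0.193 ff 117.5 | face angle 30.8 xmin -43.1 z 59.4
```

```bash
python3 -m crank '[[[0,-1,4],0,255],[[0,-1,6.5],0,255],[[0,-1,6.5],0,203],[[0,-1,6.5],0,201],[[0,-1,6.5],0,255],[[0,-1,6.5],0,255]]' 20
python3 -c "
from h import *
fit()"
```

```text
time: 22.4
eef_pos: [0.74, 0.0035, 0.0602]
tcp_rot: [0.765, 0.644, 0.0, 0.0]
contact_force: [1.2, -0.3, -0.7]
opening: 0.208
finger_force: 21.1
t 22.45 tray xy 86.8 277.9 z 0.0602 F [ 0.7 -0.2 -1.4] tau [-0.01  0.07  0.01] op 0.208 ff 21.1 | face angle 27.8 xmin -37.7 z 60.1
```

```bash
cat >> h.py <<'E'
def floor():
    c=cam('wrist'); P=cloud(c); hsv=cv2.cvtColor(c['frame'],cv2.COLOR_BGR2HSV); s=get_state(); M=R.from_quat(s['tcp_rot']).as_matrix()
    Q=(P-s['eef_pos'])@M*1000; x,y,z=-Q[...,0],Q[...,1],-Q[...,2]
    v,u=np.mgrid[:400,:640]; b=(hsv[...,1]<70)&(hsv[...,2]>215)&(u>285)&(u<360)&(v>285)&(v<352)&(z<-25)
    if b.sum()>50:
        a=np.polyfit(x[b],z[b],1); k=abs(np.polyval(a,x[b])-z[b])<3; a=np.polyfit(x[b][k],z[b][k],1)
        print('floor px',b.sum(),'pitch',np.degrees(np.arctan(a[0])).round(1),'x',np.percentile(x[b],[1,99]).round(1),'floor world z mm at x=30,60,100:',(np.polyval(a,[30,60,100])+s['eef_pos'][2]*1000).round(1))
    else: print('no floor seen',b.sum())
E
python3 -c "
from h import *
floor(); fit()"
```

```text
floor px 1519 pitch 1.0 x [67.4 96. ] floor world z mm at x=30,60,100: [3.1 3.6 4.3]
t 22.55 tray xy 86.8 277.9 z 0.0601 F [ 0.2  0.3 -0.8] tau [0.01 0.03 0.01] op 0.21 ff 21.1 | face angle 27.6 xmin -37.7 z 60.0
```

```bash
python3 -m crank '[[[0,0,-3],0,255],[[0,0,-3],0,255],[[-3,0,-1],0,255],[[-20,0,-0.5],0,255],[[-50,0,-0.5],0,255],[[-82,0,-0.5],0,255],[[-110,0,-0.5],0,255],[[-126,0,-0.5],0,255],[[-130,0,-0.5],0,255],[[-130,0,-0.5],0,255]]' 
python3 -c "
from h import *
fit(); floor(); balls()"
```

```text
time: 23.55
eef_pos: [0.7177, -0.1258, 0.0606]
tcp_rot: [0.765, 0.644, -0.0, 0.001]
contact_force: [-0.1, -1.3, 0.1]
opening: 0.209
finger_force: 20.8
t 23.6 tray xy 86.8 147.4 z 0.0606 F [-0.8 -1.4  0.5] tau [-0.25  0.05 -0.05] op 0.205 ff 20.9 | face angle 25.8 xmin -35.6 z 61.4
floor px 390 pitch -0.6 x [74.7 88.2] floor world z mm at x=30,60,100: [1.7 1.3 0.9]
scene [246.8 148.4] 37 ray@z10 [ 0.5534 -0.2934] z 0.019 [145. 133. 130.]
scene [210.9 171.4] 36 ray@z10 [ 0.7215 -0.2315] z 0.02 [148. 137. 133.]
scene [251.1 173.5] 57 ray@z10 [ 0.6114 -0.1484] z 0.016 [77. 76. 76.]
scene [225.1 182.7] 87 ray@z10 [ 0.7076 -0.1483] z 0.019 [109. 110. 107.]
scene [331. 225.] 9 ray@z10 [0.5298 0.2067] z 0.007 [71. 70. 72.]
scene [343.  227.5] 12 ray@z10 [0.5059 0.2346] z 0.007 [63. 63. 64.]
scene [336.9 233.7] 47 ray@z10 [0.5366 0.2464] z 0.008 [63. 63. 64.]
scene [316.  234.5] 12 ray@z10 [0.59   0.2164] z 0.008 [62. 63. 64.]
scene [324. 241.] 9 ray@z10 [0.5855 0.2509] z 0.008 [62. 63. 63.]
scene [313. 247.] 9 ray@z10 [0.6252 0.2539] z 0.007 [63. 63. 64.]
top [306. 148.] 9 ray@z10 [0.7191 0.1549] z 0.009 [203. 198. 196.]
top [531.7 155.9] 165 ray@z10 [ 0.7027 -0.5847] z 0.02 [146. 145. 133.]
top [158. 150.] 9 ray@z10 [0.7059 0.6329] z 0.016 [169. 146. 136.]
top [142.8 154.9] 25 ray@z10 [0.6892 0.6805] z 0.016 [162. 155. 153.]
top [312.8 172.8] 143 ray@z10 [0.6375 0.1317] z 0.016 [194. 190. 187.]
top [133.8 171.4] 33 ray@z10 [0.6348 0.706 ] z 0.016 [162. 149. 144.]
top [440.8 199.9] 31 ray@z10 [ 0.554  -0.2819] z 0.021 [142. 133. 129.]
top [549. 212.] 9 ray@z10 [ 0.5187 -0.6314] z 0.02 [111. 110. 100.]
```

```bash
cat >> h.py <<'E'
def strip():
    c=cam('wrist'); P=cloud(c); g=c['frame'].mean(2); s=get_state(); M=R.from_quat(s['tcp_rot']).as_matrix()
    Q=(P-s['eef_pos'])@M*1000; x,y,z=-Q[...,0],Q[...,1],-Q[...,2]
    for v in range(286,356,5): print(v,' '.join('%3d,%2d(%3d)'%(x[v,u],z[v,u],g[v,u]) if z[v,u]<-22 and z[v,u]>-80 else '     .    ' for u in range(280,368,7)))
    c=cam('scene'); P=cloud(c); g=c['frame'].mean(2); Q=(P-s['eef_pos'])@M*1000; x,y,z=-Q[...,0],Q[...,1],-Q[...,2]
    m=(x>15)&(x<110)&(abs(y)<45)&(z>-70)&(z<-10); vs,us=np.where(m)
    print('scene win',us.min(),us.max(),vs.min(),vs.max())
    for v in range(vs.min(),vs.max()+1,2): print(v,' '.join('%3d,%3d,%3d'%(x[v,u],y[v,u],z[v,u]) if m[v,u] else '     .     ' for u in range(us.min(),us.max()+1,3)))
E
python3 -c "
from h import *
strip()"
```

```text
286      .          .          .          .          .          .          .          .          .          .          .          .          .    
291      .          .          .          .          .          .          .          .          .          .          .          .          .    
296      .          .          .          .          .          .          .          .          .          .          .          .          .    
301      .          .          .          .          .          .          .          .          .          .          .          .          .    
306      .          .          .          .          .          .          .          .          .          .          .          .          .    
311      .          .          .      72,-58(189)      .          .          .          .          .          .          .          .          .    
316      .          .          .      77,-59(212)  77,-59(227)  77,-60(226)  77,-60(228)  76,-58(227)  77,-60(228)  77,-60(135)      .          .          .    
321      .          .          .      81,-59(221)  81,-
[... 2568 characters left out ...]
6  15,-27,-37  35,-42,-56
182      .       59, 43,-56  39, 36,-44  15, 31,-28      .           .       15,  2,-36  16, -7,-40      .       20,-28,-49  29,-40,-59
184      .           .       42, 37,-54  15, 31,-36  17, 22,-41      .           .       18, -7,-50  18,-17,-53  22,-27,-59      .     
186      .           .       33, 39,-55  18, 32,-46      .       18, 13,-52  17,  3,-54  18, -6,-58  19,-16,-62      .           .     
188      .           .       25, 41,-57  15, 33,-52      .       16, 14,-58      .           .           .           .           .     
190      .           .           .       15, 34,-60      .           .           .           .           .           .           .
```

Three balls sit in a row on the bowl floor just inside the lip: wrist depths show ball tops 19 mm above the floor at u≈290, 318 and 350. Next I tilt the nose up about the back edge.

```bash
python3 -m crank '[[[4,0,1.8],0,255],[[8,0,3.5],0,255],[[13,0,5.5],0,255],[[18,0,7.5],0,255],[[21,0,9],0,255],[[21,0,9],0,255]]' 
python3 -c "
from h import *
fit(); floor(); strip()" | head -20
```

```text
time: 24.45
eef_pos: [0.7218, -0.1029, 0.0524]
tcp_rot: [0.765, 0.645, 0.0, 0.0]
contact_force: [-1.7, -0.8, 4.2]
opening: 0.209
finger_force: 21.9
t 24.5 tray xy 87.0 170.0 z 0.0524 F [-0.4  0.4  5.4] tau [-0.08  0.31 -0.07] op 0.212 ff 21.9 | face angle 38.1 xmin -43.1 z 56.9
floor px 778 pitch 14.3 x [55.9 84.5] floor world z mm at x=30,60,100: [ 0.2  7.9 18.1]
286      .          .          .          .          .          .          .          .          .          .          .          .          .    
291      .          .          .          .          .          .          .          .          .          .          .          .          .    
296      .          .          .          .          .          .          .          .          .          .          .          .          .    
301      .          .          .          .          .          .          .          .      55,-46(143)      .          .          .          .    
306      .          .          .          .      58,-45(126)      .          .          .      57,-43(141)      .          .          .        
[... 1219 characters left out ...]
30)  85,-38(230)  85,-38(231)  85,-38(231)  84,-37(227)      .          .          .    
351      .          .          .          .          .          .          .          .          .          .          .          .          .    
scene win 206 239 168 194
168      .           .           .           .           .           .           .           .           .           .           .           .     
170      .           .           .           .           .      100, -8,-26      .           .           .           .           .           .     
172      .           .           .           .           .           .           .           .           .           .           .           .
```

```bash
python3 -m crank '[[[0,0,0],0,255],[[0,0,0],0,255],[[0,0,0],0,255],[[0,0,-1],0,255],[[0,0,-4],0,255],[[0,0,-10],0,255],[[0,0,-20],0,255],[[0,0,-32],0,255],[[0,0,-44],0,255],[[0,0,-56],0,255]]' 120
python3 -m crank '[[[0,0,-14],0,255],[[0,0,-30],0,255],[[0,0,-46],0,255],[[0,0,-60],0,255],[[0,0,-69],0,255],[[0,0,-73],0,255],[[0,0,-73],0,255],[[0,0,-73],0,255]]'
python3 -c "
from h import *
fit(); floor(); strip()" | head -16; python3 -c "
from h import *
to([.619,.0795,.181],-9.8)"
```

```text
time: 25.65
eef_pos: [0.7216, -0.104, 0.109]
tcp_rot: [0.765, 0.644, 0.0, 0.0]
contact_force: [0.1, 0.1, -2.6]
opening: 0.19
finger_force: 117.1
time: 26.45
eef_pos: [0.7208, -0.1038, 0.1793]
tcp_rot: [0.765, 0.644, -0.0, -0.001]
contact_force: [-0.8, -0.1, -3.2]
opening: 0.193
finger_force: 117.3
t 26.5 tray xy 86.0 169.0 z 0.1789 F [ 0.2  0.3 -3. ] tau [ 0.07  0.01 -0.01] op 0.19 ff 117.3 | face angle 37.9 xmin -43.0 z 57.1
floor px 1967 pitch 14.4 x [57.2 87.5] floor world z mm at x=30,60,100: [126.3 134.1 144.4]
286      .          .          .          .          .          .          .          .          .          .          .          .          .    
291      .          .          .          .          .          .          .          .          .          .          .          .          .    
296      .          .          .          .          .          .          .          .          .          .          .          .          .    
301      .          .          .          .          .          .          .          .      55,-46(193)      .          .          .    
[... 1016 characters left out ...]
231)  78,-40(230)  78,-40(233)  79,-40(234)  79,-41(233)  78,-39(235)      .          .          .    
341      .          .          .      81,-38(231)  82,-39(231)  82,-39(232)  81,-39(234)  82,-39(233)  81,-38(233)  81,-39(233)      .          .          .    
346      .          .          .      85,-39(224)  85,-38(229)  85,-39(231)  85,-38(231)  84,-37(232)  85,-38(232)  85,-38(227)      .          .          .    
351      .          .          .          .          .          .          .          .          .          .          .          .          .    
shift [ 163.3 -131.5   -1.5] yaw 0.01 | t 26.65 tcp [ 0.7208 -0.1038  0.1792] yh -9.79 F [ 0.7  0.1 -2.7] op 0.19206552739142657
```

```bash
python3 -m crank '[[[2,-2,0],0,255],[[8,-7,0],0,255],[[18,-15,0],0,255],[[31,-25,0],0,255],[[46,-37,0],0,255],[[62,-50,0],0,255],[[78,-63,0],0,255],[[94,-76,0],0,255],[[110,-89,0],0,255],[[125,-101,0],0,255]]'
python3 -m crank '[[[13,-10.5,-1],0,255],[[24,-19.5,-1],0,255],[[32,-26,-1],0,255],[[37,-30,-1],0,255],[[38,-30.5,-1],0,255],[[38,-30.5,-1],0,255],[[38,-30.5,-1],0,255]]'
python3 - <<'E'
from h import *
to([.619,.0795,.181],-9.8); floor()
c=cam('wrist'); P=cloud(c); hsv=cv2.cvtColor(c['frame'],cv2.COLOR_BGR2HSV)
m=(hsv[...,0]>12)&(hsv[...,0]<32)&(hsv[...,1]>80)&(P[...,2]>.053)&(P[...,2]<.067); p=P[m][:,:2]
if len(p)>20: A=np.c_[2*p,np.ones(len(p))]; q=np.linalg.lstsq(A,(p**2).sum(1),rcond=None)[0]; print('dish',len(p),q[:2],np.sqrt(q[2]+q[0]**2+q[1]**2))
c=cam('top'); P=cloud(c); hsv=cv2.cvtColor(c['frame'],cv2.COLOR_BGR2HSV)
m=(hsv[...,0]>12)&(hsv[...,0]<32)&(hsv[...,1]>80)&(P[...,2]>.053)&(P[...,2]<.067)&(abs(P[...,1])<.1)&(abs(P[...,0]-.6)<.1); p=P[m][:,:2]; print(len(p))
if len(p)>20: A=np.c_[2*p,np.ones(len(p))]; q=np.linalg.lstsq(A,(p**2).sum(1),rcond=None)[0]; print('dish top',q[:2],np.sqrt(q[2]+q[0]**2+q[1]**2))
for i in range(3): cam('wrist'); print(get_state()['contact_force'].round(1))
E
```

```text
time: 27.65
eef_pos: [0.642, 0.0382, 0.1805]
tcp_rot: [0.765, 0.644, 0.0, 0.0]
contact_force: [0.6, 0.3, -3.6]
opening: 0.19
finger_force: 117.5
time: 28.35
eef_pos: [0.6198, 0.0785, 0.1813]
tcp_rot: [0.765, 0.644, 0.0, 0.0]
contact_force: [0.7, -0.4, -1.7]
opening: 0.192
finger_force: 117.4
shift [ 0.8 -0.9  0.3] yaw -0.03 | t 28.35 tcp [0.6198 0.0785 0.1813] yh -9.83 F [ 0.7 -0.4 -1.7] op 0.1920437865342173
floor px 1906 pitch 14.7 x [57.4 87.2] floor world z mm at x=30,60,100: [128.6 136.5 146.9]
dish 859 [0.61020844 0.01657694] 0.05581000211931513
9
[ 0.2  0.6 -3.2]
[ 0.3 -0.  -2.7]
[ 0.2  0.3 -2.8]
```

```bash
python3 -m crank '[[[0,0,0],0,203],[[0,0,0],0,202],[[0,0,0],0,255],[[0,0,0],0,255],[[0,0,0],0,255]]' 20
python3 - <<'E'
from h import *
fit(); floor()
c=cam('scene'); P=cloud(c); hsv=cv2.cvtColor(c['frame'],cv2.COLOR_BGR2HSV)
d=np.hypot(P[...,0]-.609,P[...,1]-.0155); m=(d<.052)&(P[...,2]<.04)&(P[...,2]>.008)&(hsv[...,1]<90)
n,l,st,ce=cv2.connectedComponentsWithStats(m.astype(np.uint8)); print([(st[i,4],P[l==i].mean(0).round(3)) for i in range(1,n) if st[i,4]>4])
balls()
E
```

```text
time: 29.15
eef_pos: [0.6194, 0.0791, 0.1813]
tcp_rot: [0.765, 0.644, -0.0, 0.0]
contact_force: [0.1, 0.4, -2.3]
opening: 0.209
finger_force: 21.7
t 29.2 tray xy -44.9 331.9 z 0.1813 F [-1.1 -0.  -2.2] tau [0.1  0.01 0.03] op 0.213 ff 21.7 | face angle 38.0 xmin -43.1 z 57.1
floor px 2051 pitch 14.6 x [57.  87.1] floor world z mm at x=30,60,100: [128.9 136.7 147.1]
[]
scene [246.9 148.5] 39 ray@z10 [ 0.5532 -0.2926] z 0.018 [145. 134. 130.]
scene [321.6 233.4] 15 ray@z10 [0.5737 0.2214] z 0.008 [61. 62. 63.]
scene [330.5 238. ] 12 ray@z10 [0.5627 0.2509] z 0.008 [61. 62. 63.]
top [531.3 153. ] 89 ray@z10 [ 0.7126 -0.5838] z 0.02 [154. 153. 140.]
top [135. 170.] 9 ray@z10 [0.6393 0.7024] z 0.013 [169. 164. 162.]
top [440.9 199.6] 35 ray@z10 [ 0.5549 -0.2821] z 0.019 [139. 128. 124.]
top [523.9 321.3] 266 ray@z10 [ 0.1753 -0.5328] z 0.042 [174. 168. 167.]
```

```bash
python3 -m crank '[[[0,0,0],0,201],[[0,0,0],0,201]]'; python3 -c "
from h import *
fit(); floor()"; python3 -m crank '[[[0,0,0],0,200],[[0,0,0],0,200]]';  python3 -c "
from h import *
fit(); floor()"
```

```text
time: 29.6
eef_pos: [0.6197, 0.079, 0.1818]
tcp_rot: [0.765, 0.644, 0.0, 0.0]
contact_force: [0.1, 0.1, -0.1]
opening: 0.212
finger_force: 0.0
t 29.65 tray xy -44.5 331.9 z 0.1821 F [ 0.4 -0.7  0.6] tau [-0.01 -0.   -0.01] op 0.212 ff 0.0 | face angle 36.6 xmin -41.2 z 36.5
floor px 1028 pitch 8.2 x [ 82.6 107.9] floor world z mm at x=30,60,100: [64.8 69.1 74.9]
time: 29.9
eef_pos: [0.6198, 0.079, 0.1819]
tcp_rot: [0.765, 0.644, 0.0, 0.0]
contact_force: [-0.4, 0.3, 0.1]
opening: 0.217
finger_force: 0.0Traceback (most recent call last):
  File "<string>", line 3, in <module>
    fit(); floor()
    ~~~^^
  File "h.py", line 53, in fit
    X,Zz=x[g],z[g]; m=X.min(); k=(X>m+6)&(X<m+14); a=np.polyfit(X[k],Zz[k],1)
                                                     ~~~~~~~~~~^^^^^^^^^^^^^^
    raise TypeError("expected non-empty vector for x")
TypeError: expected non-empty vector for x
```

```bash
python3 - <<'E'
from h import *
print(get_state()['time'])
for n in ('wrist','scene','top'):
    c=cam(n); P=cloud(c); hsv=cv2.cvtColor(c['frame'],cv2.COLOR_BGR2HSV)
    near=(np.hypot(P[...,0]-.62,P[...,1]-.06)<.17)&(P[...,2]<.3)&(P[...,2]>-.01)
    g=near&(hsv[...,0]>45)&(hsv[...,0]<85)&(hsv[...,1]>100); p=P[g]
    if len(p)>5:
        o=np.argsort(p[:,2]); k=max(3,len(p)//8); print(n,'green',len(p),'low',p[o[:k]].mean(0).round(3),'high',p[o[-k:]].mean(0).round(3))
    d=np.hypot(P[...,0]-.609,P[...,1]-.0155)
    r=near&(hsv[...,0]>12)&(hsv[...,0]<32)&(hsv[...,1]>80)&(P[...,2]>.05)&(P[...,2]<.07); q=P[r][:,:2]
    if len(q)>20: A=np.c_[2*q,np.ones(len(q))]; s=np.linalg.lstsq(A,(q**2).sum(1),rcond=None)[0]; print(n,'dish rim',len(q),s[:2].round(4),np.sqrt(s[2]+s[0]**2+s[1]**2).round(4))
    w=near&(hsv[...,1]<60)&(hsv[...,2]>90)&(P[...,2]>.008); 
    w=cv2.morphologyEx(w.astype(np.uint8),cv2.MORPH_OPEN,np.ones((2,2),np.uint8)); N,l,st,ce=cv2.connectedComponentsWithStats(w)
    for i in range(1,N):
        if st[i,4]>10: p=P[l==i]; print(n,'pale',st[i].tolist(),'mean',p.mean(0).round(3),'min',p.min(0).round(3),'max',p.max(0).round(3),'V',hsv[l==i][:,2].mean().round())
balls()
E
```

```text
29.95
wrist green 3061 low [0.612 0.06  0.081] high [0.62  0.095 0.27 ]
wrist dish rim 1211 [0.6099 0.0159] 0.0557
wrist pale [302, 89, 64, 66, 2707] mean [0.642 0.137 0.015] min [ 0.61   0.102 -0.004] max [0.673 0.166 0.323] V 197.0
wrist pale [278, 219, 77, 90, 3460] mean [0.608 0.012 0.057] min [ 0.573 -0.04   0.028] max [0.645 0.15  0.323] V 209.0
wrist pale [290, 277, 3, 4, 11] mean [0.61  0.091 0.218] min [0.61  0.09  0.217] max [0.611 0.092 0.219] V 95.0
wrist pale [352, 277, 4, 6, 14] mean [0.633 0.087 0.218] min [0.633 0.085 0.217] max [0.634 0.089 0.223] V 87.0
scene green 40 low [0.632 0.097 0.11 ] high [0.63  0.116 0.138]
scene dish rim 139 [0.6122 0.0138] 0.0555
scene pale [258, 137, 10, 7, 34] mean [0.673 0.072 0.284] min [0.661 0.062 0.279] max [0.685 0.08  0.294] V 92.0
scene pale [277, 160, 4, 9, 24] mean [ 0.578 -0.014  0.116] min [ 0.484 -0.18  -0.   ] max [0.639 0.089 0.214] V 122.0
scene pale [261, 176, 28, 23, 418] mean [0.612 0.014 0.064] min [ 0.556 -0.039  0.038] max [1.149 1.016 0.955] V 181.0
scene pale [277, 218, 21, 15, 247] mean [0.645 0.145 0.02 ] min [
[... 619 characters left out ...]
132.]
scene [343. 227.] 9 ray@z10 [0.5047 0.2329] z 0.008 [62. 62. 64.]
scene [313.  236.5] 12 ray@z10 [0.6019 0.2187] z 0.009 [62. 63. 64.]
scene [343. 237.] 9 ray@z10 [0.5297 0.267 ] z 0.007 [63. 63. 64.]
scene [333.  244.5] 18 ray@z10 [0.5718 0.2762] z 0.008 [62. 62. 64.]
top [530.4 152.3] 61 ray@z10 [ 0.7147 -0.5812] z 0.02 [155. 153. 141.]
top [306. 154.] 9 ray@z10 [0.6991 0.1546] z 0.009 [222. 217. 213.]
top [531.4 162.1] 19 ray@z10 [ 0.682  -0.5827] z 0.019 [150. 149. 136.]
top [135.  169.5] 12 ray@z10 [0.6409 0.7025] z 0.017 [170. 160. 156.]
top [440.9 199.6] 27 ray@z10 [ 0.5549 -0.2822] z 0.021 [152. 143. 139.]
top [523.3 320.9] 259 ray@z10 [ 0.1764 -0.531 ] z 0.042 [175. 170. 167.]
```

```bash
python3 - <<'E'
from h import *
c=cam('wrist'); P=cloud(c); hsv=cv2.cvtColor(c['frame'],cv2.COLOR_BGR2HSV); ok=(c['range_z']>.05)
ex=np.array([.985,-.170]); ny=np.array([-.170,-.985]); o=np.array([.6198,.079])
f=(P[...,:2]-o)@ny*1000; lat=(P[...,:2]-o)@ex*1000; z=P[...,2]*1000
g=ok&(hsv[...,0]>45)&(hsv[...,0]<85)&(hsv[...,1]>100)&(z<200)&(abs(lat)<60)&(f>-100)&(f<100)
print('green: nose-axis f vs z')
for a in range(60,200,8):
    k=g&(z>=a)&(z<a+8)
    if k.sum()>3: print(a,k.sum(),'f',np.percentile(f[k],[5,50,95]).round(1),'lat',np.percentile(lat[k],[5,50,95]).round(1))
print('pale grid (f, lat)->z / V')
w=ok&(hsv[...,1]<70)&(z<150)&(z>2)
for a in range(0,140,8):
    print(a,' '.join('%4d/%3d'%(np.median(z[k]),np.median(hsv[...,2][k])) if (k:=w&(f>=a)&(f<a+8)&(lat>=b)&(lat<b+10)).sum()>2 else '   .    ' for b in range(-50,50,10)))
E
```

```text
green: nose-axis f vs z
60 12 f [21.7 27.7 34. ] lat [-13.8 -13.5  -5.2]
68 94 f [18.5 29.8 33.8] lat [-13.   -5.6   3.7]
76 131 f [14.4 22.2 27.1] lat [-12.2  -4.6   3.7]
84 139 f [ 6.4 13.7 18.5] lat [-11.5  -3.7   4.3]
92 159 f [-3.   5.5 10.4] lat [-11.2  -3.5   4.9]
100 183 f [-10.5  -2.8   2.2] lat [-10.7  -2.7   5.3]
108 204 f [-16.6 -10.9  -6.3] lat [-10.2  -2.5   5.9]
116 260 f [-49.7 -19.5 -14.7] lat [-9.8 -2.4  6.2]
124 654 f [-49.  -42.6 -23.5] lat [-9.1 -1.6  6.4]
132 472 f [-41.8 -36.9 -31.2] lat [-7.4 -1.   6.3]
pale grid (f, lat)->z / V
0    .        .        .        .        .        .        .        .        .        .    
8    .        .        .        .        .        .        4/121    4/130    .        .    
16    .        .        .        .        .       57/ 97    .       55/189    .        .    
24    .       63/125   61/128   61/ 48    .       59/102   56/237   55/159    .        4/131
32    .       65/ 73   51/111   63/ 60    .       60/105   48/168   47/ 87   59/ 82    .    
40    .       46/125   55/180   53/153   54/166   50/150   51/188   49/ 79   6
[... 431 characters left out ...]
243   48/243   47/243    .        .        .    
88    .        .        .       53/243   52/243   51/243   50/243    .        .        .    
96    .        .        .       56/242   55/243   54/243   53/242    .        .        .    
104    .        .        .       58/239   57/240   56/241   55/241    .        .        .    
112    .        .        .       54/180   48/163   45/183   46/168    .        .        .    
120    .        .        .        .        .        .        .        .        .        .    
128    .        .        .        .        .        .        .        .        .        .    
136    .        .        .        .        .        .        .        .        .        .
```

The scoop slid down and now stands in the dish at about 20° nose-up: floor at z 37–58 mm, lip on the far rim. All three balls are still in its back and the dish has not moved. I'll re-grasp the handle at low force and lift.

```bash
python3 -m crank '[[[4,-1,0],0,140],[[12,-2.5,10],0,130],[[12,-2.5,50],0,130],[[12,-2.5,85],0,130],[[12,-2.5,101],0,130],[[12,-2.5,103],0,130],[[12,-2.5,103],0,200],[[12,-2.5,103],0,255],[[12,-2.5,103],0,255],[[12,-2.5,103],0,255]]' 20
python3 -c "
from h import *
fit(); floor()"
```

```text
time: 31.25
eef_pos: [0.6205, 0.0918, 0.0802]
tcp_rot: [0.765, 0.644, 0.002, 0.001]
contact_force: [2.0, 3.4, 0.6]
opening: 0.205
finger_force: 20.6
t 31.3 tray xy -46.1 344.5 z 0.0801 F [2.3 3.2 1.6] tau [ 0.34 -0.22  0.04] op 0.208 ff 20.7 | face angle 41.5 xmin -39.3 z 52.8
floor px 1053 pitch 20.9 x [69.7 84.1] floor world z mm at x=30,60,100: [25.6 37.  52.4]
```

```bash
python3 -m crank '[[[0,0,0],0,255],[[0,0,0],0,255],[[0,0,-2],0,255],[[0,0,-6],0,255],[[0,0,-12],0,255],[[0,0,-22],0,255],[[0,0,-36],0,255],[[-1,0,-52],0,255],[[-3,0,-68],0,255],[[-6,0,-84],0,255]]' 120
python3 -m crank '[[[-4,0,-12],0,255],[[-7,0,-19],0,255],[[-8,0,-21],0,255],[[-8,0,-21],0,203],[[-8,0,-21],0,202],[[-8,0,-21],0,255],[[-8,0,-21],0,255]]' 20
python3 -c "
from h import *
fit(); floor()"
```

```text
time: 32.35
eef_pos: [0.6183, 0.0853, 0.1645]
tcp_rot: [0.765, 0.644, 0.001, 0.0]
contact_force: [0.8, 0.5, -2.6]
opening: 0.19
finger_force: 117.3
time: 33.05
eef_pos: [0.6163, 0.0777, 0.1825]
tcp_rot: [0.765, 0.644, -0.001, -0.0]
contact_force: [0.0, -0.1, -2.6]
opening: 0.212
finger_force: 21.2
t 33.1 tray xy -47.7 330.0 z 0.1826 F [-0.6 -0.3 -3. ] tau [ 0.16 -0.07  0.  ] op 0.202 ff 21.2 | face angle 39.8 xmin -39.0 z 52.7
floor px 1099 pitch 20.3 x [69.4 84.4] floor world z mm at x=30,60,100: [128.4 139.5 154.3]
```

```bash
python3 -m crank '[[[0,0,-45],0,255],[[0,0,-45],0,255]]'
python3 -c "
from h import *
fit(); floor()"
```

```text
time: 33.35
eef_pos: [0.6201, 0.0775, 0.2351]
tcp_rot: [0.765, 0.644, 0.004, 0.004]
contact_force: [1.9, 0.0, -0.1]
opening: 0.21
finger_force: 21.3
t 33.4 tray xy -45.0 330.3 z 0.2327 F [ 0.1 -0.6 -2.6] tau [ 0.15 -0.05 -0.03] op 0.207 ff 21.3 | face angle 39.3 xmin -37.4 z 56.3
floor px 1636 pitch 15.9 x [65.6 88.6] floor world z mm at x=30,60,100: [176.7 185.2 196.6]
```

```bash
python3 -m crank '[[[0,0,5],0,255],[[0,0,14],0,255],[[0,0,25],0,255],[[0,0,36],0,255],[[0,0,44],0,255],[[0,0,45],0,255],[[0,0,45],0,202],[[0,0,45],0,202]]'
python3 -c "
from h import *
fit(); floor()"
```

```text
time: 34.25
eef_pos: [0.6171, 0.0775, 0.184]
tcp_rot: [0.765, 0.644, 0.0, 0.0]
contact_force: [-0.8, 0.3, -2.9]
opening: 0.207
finger_force: 15.1
t 34.3 tray xy -46.9 330.0 z 0.1842 F [-0.3  0.3 -1.7] tau [0.1  0.   0.02] op 0.212 ff 15.1 | face angle 40.1 xmin -37.4 z 53.8
floor px 1657 pitch 15.9 x [65.5 89. ] floor world z mm at x=30,60,100: [128.1 136.7 148. ]
```

```bash
python3 -m crank '[[[0,0,0],0,201.6],[[0,0,0],0,201.6]]'
python3 -c "
from h import *
floor()"
python3 -m crank '[[[0,0,0],0,201.4]]'
python3 -c "
from h import *
floor()"
```

```text
time: 34.55
eef_pos: [0.6168, 0.0774, 0.1838]
tcp_rot: [0.765, 0.644, 0.0, 0.0]
contact_force: [0.3, -0.1, -3.0]
opening: 0.21
finger_force: 7.0
no floor seen 0
time: 34.7
eef_pos: [0.6166, 0.0776, 0.1834]
tcp_rot: [0.765, 0.644, 0.0, 0.0]
contact_force: [-0.1, 0.5, -2.9]
opening: 0.209
finger_force: 2.9
no floor seen 0
```

```bash
python3 -m crank '[[[0,0,0],0,203],[[0,0,0],0,255],[[0,0,0],0,255]]' 20
cat >> h.py <<'E'
def look():
    c=cam('wrist'); P=cloud(c); hsv=cv2.cvtColor(c['frame'],cv2.COLOR_BGR2HSV); ok=(c['range_z']>.05); s=get_state(); M=R.from_quat(s['tcp_rot']).as_matrix()
    Q=(P-s['eef_pos'])@M*1000; f,lat,z=-Q[...,0],Q[...,1],P[...,2]*1000
    g=ok&(hsv[...,0]>45)&(hsv[...,0]<85)&(hsv[...,1]>100)&(abs(lat)<40)&(abs(f)<100)&(z<s['eef_pos'][2]*1000+80)
    print('t',s['time'],'tcp',s['eef_pos'].round(4),'F',s['contact_force'].round(1),'ff',round(s['finger_force'],1),'green f',np.percentile(f[g],[1,50,99]).round(),'z',np.percentile(z[g],[1,50,99]).round())
    w=ok&(hsv[...,1]<70)&(z<s['eef_pos'][2]*1000)&(z>2)
    for a in range(-40,140,10):
        print(a,' '.join('%4d/%3d'%(np.median(z[k]),np.median(hsv[...,2][k])) if (k:=w&(f>=a)&(f<a+10)&(lat>=b)&(lat<b+10)).sum()>2 else '   .    ' for b in range(-50,50,10)))
E
python3 - <<'E'
from h import *
look()
for n in ('scene','top'):
    c=cam(n); P=cloud(c); hsv=cv2.cvtColor(c['frame'],cv2.COLOR_BGR2HSV)
    d=np.hypot(P[...,0]-.610,P[...,1]-.0155); m=(d<.053)&(P[...,2]<.12)&(P[...,2]>.006)&(hsv[...,1]<90)
    N,l,st,ce=cv2.connectedComponentsWithStats(m.astype(np.uint8)); print(n,[(st[i,4],P[l==i].mean(0).round(3)) for i in range(1,N) if st[i,4]>4])
tray()
E
```

```text
time: 35.05
eef_pos: [0.6168, 0.0775, 0.1836]
tcp_rot: [0.765, 0.644, 0.0, 0.0]
contact_force: [0.2, 0.4, -1.4]
opening: 0.207
finger_force: 20.1
t 35.1 tcp [0.6167 0.0775 0.1835] F [-0.3  0.2 -1.9] ff 20.1 green f [-40. -12.   7.] z [150. 218. 256.]
-40    .      141/195  141/209  142/191  143/ 70  142/ 78  142/206  141/212  141/210    .    
-30    .      134/ 95  142/145  141/ 39    .        .      141/ 65  142/145  135/ 73    .    
-20    .      115/ 92   81/ 93   81/ 92    .        .       81/ 92   81/ 95  115/ 66    .    
-10    .       84/ 70   73/ 89   72/ 93    .        .       72/122   73/ 94   79/ 88    .    
0    .       65/ 83   65/ 85   65/130    .        .       64/117   65/124   66/129    .    
10    .        .       23/105   31/105    .        .        .       31/119   15/117    .    
20    .        .        .        .        .        .        .        .        .        5/131
30    .        .        .        .        .        .        .        .        .        .    
40    .        .       17/125    .        .        .        .        .        .        .    
50    .  
[... 472 characters left out ...]
.        .        .        .        .        .        .        .        .    
110    .        .        .        .        .        .        .        .        .        .    
120    .        .        .        .        .        .        .        .        .        .    
130    .        .        .        .        .        .        .        .        .        .    
scene [(np.int32(51), array([ 0.62 , -0.018,  0.02 ])), (np.int32(5), array([0.597, 0.064, 0.054])), (np.int32(5), array([0.574, 0.053, 0.04 ]))]
top [(np.int32(38), array([ 0.607, -0.027,  0.022]))]
light blob 33 tray x,y,z -48.6 -31.4 18.9 ext 19.0 16.0
blue seen by 20mm x bins [147, 153, 145, 146, 149, 142, 147, 143, 144, 174, 186, 95]
```

```bash
python3 -m crank '[[[0,0,-15],0,255],[[0,0,-45],0,255],[[0,0,-70],0,255],[[0,0,-75],0,255],[[0,0,-75],0,255]]'
python3 -c "
from h import *
to([.591,.255,.18],83)"
```

```text
time: 35.75
eef_pos: [0.6173, 0.0775, 0.2604]
tcp_rot: [0.765, 0.644, 0.001, 0.001]
contact_force: [0.2, 0.5, -2.2]
opening: 0.212
finger_force: 20.1
shift [170.4 -56.4  80.2] yaw 87.21 | t 35.75 tcp [0.6173 0.0775 0.2604] yh -9.79 F [ 0.2  0.5 -2.2] op 0.21211754378625994
```

```bash
python3 -m crank '[[[10,-3,0],-8,255],[[28,-9,0],-16,255],[[48,-16,0],-24.5,255],[[68,-23,0],-33,255],[[88,-30,0],-41.5,255],[[108,-36,0],-50,255],[[128,-43,0],-58.5,255],[[148,-49,0],-67,255],[[163,-54,0],-75.5,255],[[170,-56.4,0],-84,255]]'
python3 -m crank '[[[0,0,20],-8.8,255],[[0,0,45],-8.8,255],[[0,0,70],-8.8,255],[[0,0,80],-8.8,255],[[0,0,80],-8.8,255]]'
python3 - <<'E'
from h import *
to([.591,.255,.125],83); look()
for n in ('scene','top'):
    c=cam(n); P=cloud(c); hsv=cv2.cvtColor(c['frame'],cv2.COLOR_BGR2HSV)
    d=np.hypot(P[...,0]-.610,P[...,1]-.0155); m=(d<.053)&(P[...,2]<.05)&(P[...,2]>.006)&(hsv[...,1]<90)
    N,l,st,ce=cv2.connectedComponentsWithStats(m.astype(np.uint8)); print(n,[(st[i,4],P[l==i].mean(0).round(3),np.ptp(P[l==i],0).round(3)) for i in range(1,N) if st[i,4]>4])
tray(); balls()
E
```

```text
time: 36.75
eef_pos: [0.5886, 0.2559, 0.2558]
tcp_rot: [0.134, 0.991, -0.001, -0.002]
contact_force: [-0.4, -0.2, -1.9]
opening: 0.208
finger_force: 20.0
time: 37.25
eef_pos: [0.588, 0.2541, 0.1745]
tcp_rot: [0.061, 0.998, -0.001, -0.003]
contact_force: [-0.1, -0.1, -2.8]
opening: 0.212
finger_force: 20.0
shift [-3.2  1.3 49.5] yaw 0.0 | t 37.25 tcp [0.588  0.2541 0.1745] yh 83.0 F [-0.1 -0.1 -2.8] op 0.21234254553907983
t 37.3 tcp [0.5893 0.2545 0.1769] F [ 0.3  0.2 -1.8] ff 20.0 green f [-40. -13.   7.] z [140. 208. 247.]
-40    .      132/101  133/143  133/140  134/ 55  134/ 54  133/142  132/147  132/117    .    
-30    .      125/ 80    .      132/ 51    .      157/121  131/ 53  132/106  124/ 77    .    
-20    .      103/ 93   72/222   71/212    .        .       72/218   72/224  102/ 79    .    
-10    .       70/113   63/214   62/211    .        .       62/210   63/214   70/103    .    
0    .        .        .        .        .        .        .        .        .        .    
10    2/ 51    2/ 38    2/ 39    2/ 70    .        .        3/ 69    2/ 37    2/ 40    2/ 59
20    2/ 
[... 1713 characters left out ...]
37. 134.]
scene [266.9 189.8] 82 ray@z10 [ 0.6093 -0.0418] z 0.02 [143. 149. 155.]
scene [281.5 193.1] 26 ray@z10 [ 0.5779 -0.002 ] z 0.02 [154. 172. 185.]
scene [340. 235.] 9 ray@z10 [0.5322 0.2556] z 0.008 [54. 54. 55.]
scene [334.5 239.5] 14 ray@z10 [0.5565 0.2621] z 0.007 [54. 54. 55.]
scene [312. 242.] 9 ray@z10 [0.6167 0.2358] z 0.008 [64. 64. 66.]
scene [329. 243.] 9 ray@z10 [0.578  0.2652] z 0.008 [57. 58. 58.]
scene [338. 249.] 9 ray@z10 [0.5702 0.2982] z 0.008 [63. 63. 64.]
top [363.7 182.4] 67 ray@z10 [ 0.6081 -0.033 ] z 0.02 [128. 131. 135.]
top [350.2 189.8] 26 ray@z10 [0.5834 0.0107] z 0.021 [137. 148. 156.]
top [440.8 199.5] 34 ray@z10 [ 0.5551 -0.2816] z 0.02 [138. 128. 124.]
```

Three balls are in the dish (one double-width blob plus a single) and one is in the tray. Now I put the scoop back on the mat.

```bash
python3 -m crank '[[[-15,0,10],0,255],[[-33,1,30],0,255],[[-33,1,44],0,255],[[-33,1,46],0,255],[[-33,1,46],0,255]]'; for i in 1 2 3; do python3 -m crank '[[[0,0,2.5],0,255],[[0,0,2.5],0,255]]' | grep -E "eef|contact"; done; python3 -c "
from h import *
look()"
```

```text
time: 38.05
eef_pos: [0.6219, 0.2517, 0.1318]
tcp_rot: [0.061, 0.998, -0.0, -0.001]
contact_force: [-0.1, 0.4, -0.7]
opening: 0.213
finger_force: 20.0
eef_pos: [0.6229, 0.2519, 0.1308]
contact_force: [0.2, -0.4, -1.8]
eef_pos: [0.6227, 0.2517, 0.1274]
contact_force: [-0.0, 0.0, -1.8]
eef_pos: [0.6226, 0.2516, 0.1244]
contact_force: [-0.1, -0.4, -2.3]
t 38.7 tcp [0.6227 0.2516 0.1245] F [-0.7  0.  -1.8] ff 20.0 green f [-39. -12.   7.] z [ 90. 158. 196.]
-40    2/ 41   80/146   80/148   81/147   82/ 55   81/ 55   82/146   80/151   80/149    2/ 46
-30    2/ 57   76/ 83   83/126   83/ 97   94/ 75  106/121   83/ 82   84/127   77/ 81    3/ 63
-20    3/ 68   57/ 95   23/227   23/220    .        .       23/214   23/229   57/ 82    .    
-10    2/ 44   32/100   15/226   14/220    .        .       14/218   15/229   26/ 93    3/ 48
0    2/ 38    2/ 41    3/ 41    3/ 46    .        .        3/ 62    2/ 40    3/ 40    2/ 39
10    2/ 38    2/ 38    2/ 38    2/ 37    .        .        2/ 38    2/ 37    2/ 37    2/ 37
20    2/ 38    2/ 38    2/ 37    2/ 38    .        .        2/ 37    2/ 37    2/ 
[... 334 characters left out ...]
        .        .        .        .        .    
70    .        .        .        .        .        .        .        .        .        .    
80    .        .        .        .        .        .        .        .        .        .    
90    .        .        .        .        .        .        .        .        .        .    
100    .        .        .        .        .        .        .        .        .        .    
110    .        .        .        .        .        .        .        .        .        .    
120    .        .        .        .        .        .        .        .        .        .    
130    .        .        .        .        .        .        .        .        .        .
```

```bash
python3 -m crank '[[[2,0,4],0,255],[[12,0,5.5],0,255],[[24,0,7],0,255],[[36,0,9],0,255],[[48,0,13],0,255],[[59,0,18],0,255],[[70,0,23],0,255],[[79,0,28],0,255],[[86,0,33],0,255],[[86,0,33],0,255]]'; python3 -c "
from h import *
floor(); look()"
```

```text
time: 39.7
eef_pos: [0.5353, 0.2622, 0.0902]
tcp_rot: [0.061, 0.998, -0.0, -0.002]
contact_force: [-0.5, -0.6, -1.5]
opening: 0.211
finger_force: 19.5
no floor seen 0
t 39.8 tcp [0.5364 0.2619 0.0908] F [-0.9  0.1 -1.4] ff 19.6 green f [-24. -15.   1.] z [ 57. 141. 146.]
-40    2/ 22    2/ 22    2/ 21    2/ 21    2/ 21    2/ 21    2/ 21    2/ 21    2/ 33    2/ 37
-30    2/ 38    2/ 28    2/ 22    2/ 21    2/ 22    2/ 22    2/ 37    2/ 37    2/ 38    2/ 38
-20    2/ 39    2/ 39    2/ 38    2/ 22    2/ 21    2/ 37    2/ 39    2/ 38    2/ 38    2/ 38
-10    2/ 39    2/ 39    2/ 39    2/ 24    2/ 21    2/ 28    2/ 38    2/ 37    2/ 39    2/ 39
0    2/ 38    3/ 24    3/ 27   17/ 44   16/ 43    4/ 25   18/ 43   15/ 86    3/ 39    2/ 39
10    2/ 38   38/112   38/115   31/112    2/ 25    2/ 25   31/109   38/118   38/116    2/ 39
20    2/ 37   45/ 81    .        .        .        .        .        .       44/ 81    2/ 39
30    2/ 38    .        .        .        .        .        .        .        .        2/ 38
40    2/ 38    .        .        .        .        .        .        .        .        2/ 39
50    2/ 37    .        .        .        .        .        .        .        .        2/ 37
60    2/ 35    .        .        .        .        .        .        .        .        2/ 37
70    .        .        .        .        .        .        .        .        .        .    
80    .        .        .        .        .        .        .        .        .        .    
90    .        .        .        .        .        .        .        .        .        .    
100    .        .        2/ 44    2/ 39    2/ 42    2/ 45    3/ 38    2/ 39    .        .    
110    .        .        2/ 37    2/ 37    2/ 37    2/ 37    2/ 37    2/ 36    .        .    
120    .        .        2/ 37    2/ 39    2/ 38    2/ 37    2/ 37    2/ 38    .        .    
130    .        .        .        .        .        .        .        .        .        .
```

```bash
python3 -m crank '[[[5,0,3.5],0,255],[[10,0,7],0,255],[[14,0,10],0,255],[[14,0,10],0,255]]'; python3 -c "
from h import *
fit(); floor(); look()"|head -14; python3 -m crank '[[[3,0,2],0,255],[[4,0,3],0,255],[[4,0,3],0,255]]'; python3 -c "
from h import *
fit(); floor(); look()"|head -14
```

```text
time: 40.2
eef_pos: [0.5229, 0.2638, 0.0813]
tcp_rot: [0.061, 0.998, -0.0, -0.0]
contact_force: [1.0, -0.4, -0.4]
opening: 0.209
finger_force: 19.5
t 40.25 tray xy -171.4 497.5 z 0.0815 F [ 0.7  0.2 -1.1] tau [-0.02 -0.06  0.08] op 0.209 ff 19.5 | face angle 32.7 xmin -25.8 z 51.0
floor px 172 pitch -12.5 x [91.3 97.6] floor world z mm at x=30,60,100: [19.  12.4  3.6]
t 40.35 tcp [0.523  0.2638 0.0815] F [ 0.5  0.8 -0.8] ff 19.5 green f [-25. -16.   1.] z [ 71. 132. 136.]
-40    2/ 21    2/ 21    2/ 21    2/ 22    2/ 21    2/ 22    2/ 21    2/ 21    2/ 24    2/ 37
-30    2/ 36    2/ 23    2/ 21    2/ 21    2/ 21    2/ 21    2/ 28    2/ 35    2/ 37    2/ 37
-20    2/ 37    2/ 38    2/ 31    2/ 22    2/ 21    2/ 33    2/ 38    2/ 37    2/ 37    2/ 37
-10    2/ 38    2/ 38    2/ 38    2/ 24    2/ 21    2/ 36    2/ 38    2/ 38    2/ 37    2/ 37
0    2/ 38    2/ 37    2/ 38    2/ 23    2/ 21    2/ 23    2/ 37    2/ 36    2/ 38    2/ 38
10    2/ 38    8/ 57   11/ 97    3/ 31    3/ 34    3/ 27    4/ 34   11/ 96   10/ 82    2/ 38
20    2/ 37    3/ 41    .        .        .        .        . 
[... 1194 characters left out ...]
    2/ 21    2/ 36    2/ 38    2/ 37    2/ 37    2/ 37
0    2/ 38    2/ 38    2/ 37    2/ 23    2/ 21    2/ 23    2/ 37    2/ 37    2/ 37    2/ 38
10    2/ 38    3/ 27    3/ 25    3/ 22    3/ 23    3/ 24    3/ 23    3/ 24    3/ 38    2/ 38
20    2/ 38   22/ 80   20/100    2/ 31    4/ 54    2/ 30    5/ 68   18/105   23/ 85    2/ 38
30    2/ 37    2/ 41    .        .        .        .        .        .        .        2/ 38
40    2/ 37    .        .        .        .        .        .        .        .        2/ 37
50    2/ 35    .        .        .        .        .        .        .        .        2/ 36
60    .        .        .        .        .        .        .        .        .        .
```

```bash
python3 -m crank '[[[4,0,2.5],0,255],[[7,0,5],0,255],[[7,0,5],0,255]]'; python3 -c "
from h import *
fit(); floor()"; python3 -m crank '[[[2,0,2],0,255],[[3,0,3],0,255],[[3,0,3],0,255]]'; python3 -c "
from h import *
fit(); floor()"
```

```text
time: 41.1
eef_pos: [0.513, 0.2653, 0.0749]
tcp_rot: [0.061, 0.998, 0.0, 0.001]
contact_force: [0.5, -0.1, 4.2]
opening: 0.209
finger_force: 20.2
t 41.15 tray xy -181.5 497.3 z 0.0749 F [-0.7 -1.1  5.4] tau [-0.23 -0.11 -0.03] op 0.206 ff 20.3 | face angle 26.4 xmin -27.5 z 50.3
floor px 1188 pitch -1.7 x [ 81.4 104.4] floor world z mm at x=30,60,100: [8.1 7.2 6. ]
time: 41.5
eef_pos: [0.5114, 0.2656, 0.0741]
tcp_rot: [0.061, 0.998, -0.0, 0.002]
contact_force: [-2.0, -2.1, 12.7]
opening: 0.209
finger_force: 21.4
t 41.55 tray xy -183.1 497.3 z 0.0741 F [-1.7 -2.9 13.6] tau [-0.59  0.18 -0.07] op 0.206 ff 21.4 | face angle 27.6 xmin -27.8 z 50.4
floor px 1405 pitch -0.2 x [ 79.1 105.7] floor world z mm at x=30,60,100: [7.4 7.3 7.1]
```

```bash
python3 -m crank '[[[0,0,-1.5],0,255],[[0,0,-2],0,255],[[0,0,-2],0,200],[[0,0,-2],0,190],[[0,0,-2],0,160],[[0,0,-2],0,110],[[0,0,-2],0,80],[[0,0,-2],0,80]]'; python3 -m crank '[[[0,0,-10],0,80],[[0,0,-30],0,80],[[0,0,-60],0,80],[[0,0,-100],0,80],[[0,0,-140],0,60],[[0,0,-170],0,60],[[0,0,-175],0,60],[[0,0,-175],0,60]]'
python3 - <<'E'
from h import *
c=cam('wrist'); P=cloud(c); hsv=cv2.cvtColor(c['frame'],cv2.COLOR_BGR2HSV); ok=c['range_z']>0
H,S,V=hsv[...,0],hsv[...,1],hsv[...,2]
reg=(np.hypot(P[...,0]-.57,P[...,1]-.257)<.16)&ok
b=reg&(V>150)&(S<60)&(P[...,2]<.05)&(np.hypot(P[...,0]-.58,P[...,1]-.257)<.07); p=P[b]
r=cv2.minAreaRect((p[:,:2]*1000).astype(np.float32)); print('bowl',b.sum(),np.round(r[0],1),np.round(r[1],1),round(r[2],1))
A=np.c_[p[:,:2],np.ones(len(p))]; k=p[:,2]<.015; a=np.linalg.lstsq(A[k],p[k,2],rcond=None)[0]; print('floor tilt deg',np.degrees(a[:2]).round(2),'z',p[k,2].mean().round(4))
m=reg&(V<60)&(P[...,2]<.012); p=P[m]; r=cv2.minAreaRect((p[:,:2]*1000).astype(np.float32)); print('mat',m.sum(),np.round(r[0],1),np.round(r[1],1),round(r[2],1))
g=reg&(H>45)&(H<85)&(S>100)&(P[...,2]<.15); p=P[g]; print('handle z',np.percentile(p[:,2],[1,99]).round(3), p[p[:,2]>.12].mean(0).round(3))
d=dict(np.load('top0.npz'))
for n in ('scene','top'):
    c=cam(n); P=cloud(c); hsv=cv2.cvtColor(c['frame'],cv2.COLOR_BGR2HSV)
    d=np.hypot(P[...,0]-.610,P[...,1]-.0155); m=(d<.053)&(P[...,2]<.05)&(P[...,2]>.006)&(hsv[...,1]<90)
    N,l,st,ce=cv2.connectedComponentsWithStats(m.astype(np.uint8)); print(n,[(st[i,4],P[l==i].mean(0).round(3),np.ptp(P[l==i],0).round(3)) for i in range(1,N) if st[i,4]>4])
    r=(hsv[...,0]>12)&(hsv[...,0]<32)&(hsv[...,1]>80)&(P[...,2]>.053)&(P[...,2]<.067)&(np.hypot(P[...,0]-.61,P[...,1]-.015)<.08); q=P[r][:,:2]
    A=np.c_[2*q,np.ones(len(q))]; s=np.linalg.lstsq(A,(q**2).sum(1),rcond=None)[0]; print(n,'dish',len(q),s[:2].round(4),np.sqrt(s[2]+s[0]**2+s[1]**2).round(4))
    c0=dict(np.load(n+'0.npz')); P0=cloud(c0); h0=cv2.cvtColor(c0['frame'],cv2.COLOR_BGR2HSV)
    r=(h0[...,0]>12)&(h0[...,0]<32)&(h0[...,1]>80)&(P0[...,2]>.053)&(P0[...,2]<.067)&(np.hypot(P0[...,0]-.61,P0[...,1]-.015)<.08); q=P0[r][:,:2]
    A=np.c_[2*q,np.ones(len(q))]; s=np.linalg.lstsq(A,(q**2).sum(1),rcond=None)[0]; print(n,'dish before',len(q),s[:2].round(4))
tray()
E
```

```text
time: 42.4
eef_pos: [0.5095, 0.2655, 0.0726]
tcp_rot: [0.061, 0.998, -0.0, -0.0]
contact_force: [0.5, -0.1, -0.8]
opening: 0.689
finger_force: 0.0
time: 43.2
eef_pos: [0.5102, 0.2657, 0.2497]
tcp_rot: [0.061, 0.998, 0.001, 0.002]
contact_force: [0.6, -0.3, -0.1]
opening: 0.766
finger_force: 0.0
bowl 2446 [577.4 257.1] [139.3  81.8] 82.9
floor tilt deg [-0.66 -1.23] z 0.0049
mat 8925 [582.6 220.6] [196.  208.5] 82.6
handle z [0.002 0.13 ] [0.499 0.268 0.125]
scene [(np.int32(60), array([ 0.613, -0.028,  0.019]), array([0.041, 0.015, 0.022])), (np.int32(23), array([0.587, 0.012, 0.022]), array([0.031, 0.028, 0.023]))]
scene dish 184 [0.6123 0.0111] 0.0562
scene dish before 179 [0.612  0.0129]
top [(np.int32(47), array([ 0.609, -0.03 ,  0.021]), array([0.036, 0.014, 0.023])), (np.int32(27), array([0.582, 0.014, 0.021]), array([0.017, 0.016, 0.018]))]
top dish 131 [0.6072 0.0113] 0.0561
top dish before 131 [0.607 0.013]
light blob 32 tray x,y,z -48.5 -31.6 19.0 ext 20.0 15.0
blue seen by 20mm x bins [147, 152, 147, 144, 146, 148, 139, 146, 150, 176, 181, 96]
```

```bash
python3 -c "
from plant import ctrl
print(ctrl.sign_off())"
```

```text
the job is handed in; nothing more can be done
None
```

Job handed in at about 43 s: three balls were carried together in the scoop and tipped into the dish, the fourth is in the tray, and the empty scoop stands flat on its mat, released. On the way, those three spilled onto the table after scooping and were swept back up from there rather than from the tray, and the scoop once slipped from the grip into the dish, which measured within about 2 mm of its starting place.

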